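# Make the parts tray up to four deep sockets

### The arm

A 7-joint arm with a two-finger parallel gripper is mounted at the origin on a cart in front of the work surface, level with it; the furniture and walls round the work are solid. World frame = base frame: x ahead of the robot, y to its left, z up, the work surface at z = 0. Lengths are in m, angles in rad, forces in N, time in s.
With the tool pointing down it reaches from about 0.425 to 0.925 m from the base axis. Payload 6.8 kg.
Tool frame: the origin (TCP) lies on the centre line of the jaws, within the pads' length; the fingertips stand 19 mm ahead of it and the grasp point (between the pads) is the TCP; z points along the fingers, y is the line along which they close (so a half turn about z gives the same grasp; the last joint's range is limited). The gripper opens to 85 mm and grips with 20 to 120 N. Pads are 22 mm wide; open, the fingers measure 114 mm over their backs; the gripper's body (76 mm by 85 mm) begins 54 mm behind the grasp point. The pads swing forward as they close: fully open they stand 13 mm farther back than shut.
Start: joints at [-1.284, 0.477, 0.022, 1.555, -0.011, 1.109, -0.083], TCP at [0.26, 0.623, 0.219] pointing down, gripper open.
Joint ranges: [-2.96, 2.96], [-0.34, 2.1], [-1.41, 1.46], [0.24, 2.44], [-1.37, 4.51], [0.17, 1.92], [-2.96, 2.96]. Speed limits (rad/s): [2.39, 2.39, 3.14, 3.14, 3.14, 3.14, 3.14].

### API

Orientations are given as a rotation vector (axis times angle).
In Python, from bench import r gives the robot as it stands. The module is installed in compiled form; this text tells all that it offers.
- The arm moves only by the tool arm_command, never from a script. Its argument "rows" is a list of rows, each an object of numbers: "fingers": the opening, from -1 (shut) to 1 (fully open); "x", "y", "z": the shift along the tool's x, y, z in m; "ax", "ay", "az": the turn, a rotation vector about the tool's x, y, z in degrees. In form: [{"fingers": .., "x": .., "y": .., "z": .., "ax": .., "ay": .., "az": ..}, ...]. A call has 1 to 10 rows; each row shifts and turns the commanded pose from where the row before left it, along the tool's axes as they then stand; what a row does not reach is not made up. A row lasts 1/12 s, in which the tool goes at most 41.7 mm and 7.16 degrees, less where a joint would pass 70% of its speed; a pose out of reach is approached as far as the arm can. A call is refused whole if a number of a shift passes 0.0417 or a number of a turn 7.16, either way. A call with a gripper value outside its range is refused whole. The fingers move at their own pace and stop on an object; "grip_force" is the grip in N (left out, the last holds). Time passes only in rows, so rows that do not move let the fingers close. It gives the time, the measured TCP pose, the force, the opening and the grip force at its end, in the units of the state.
- r.get_obs(): the state, without advancing time (a new reading comes with each control period).
- r.grab_frame(name): name is "scene" or "top" or "wrist"; returns a dict with "frame" (420x560x3 uint8, red, green, blue), "depth" (420x560 float32, m along the optical axis (not along the pixel's ray), 0 where there is no reading), "K" (3x3 intrinsics, pixels), "world_from_camera" (4x4, takes a point from camera to world coordinates). Camera axes: x right, y down, z forward; pixel columns grow to the right and rows downward; lengths in m; the calibration is good to about 2 mm. A picture is of the moment at which its call begins.
- r.hand_in(): hands the job in; it is judged then, once.
The state is a dict: "clock": time; "joints": joint angles; "qvel": joint speeds; "tau": joint torques, N m; "tcp_pos": TCP position; "orientation": TCP orientation; "contact_force": force on the tool from outside, world axes, zero at the start; "moment": the same for the moment, N m; "grip_width": finger opening in m; "gripper_force": force on a finger pad.
Only numpy, scipy, OpenCV 4.12 (cv2) and the standard library are available. Lean on these libraries where they do the work, as an engineer would, in place of code of your own. Each camera call takes 0.05 s, during which the arm holds its last target. There are 200 camera calls.

### The job

The steel parts tray has to go out with exactly four deep (long) sockets standing in it: count the deep ones already there and make up the number, pulling sockets off their spring-ball studs on the sloping rack (a deep one that happens to stand loose on the cart may be used too). Stand each one upright on its square-drive end on the tray floor, so that it does not fall over, and let go. Leave the short sockets where they are, wherever that is, the deep ones that are not needed where they stood, and the other things on the cart in place.

Things in the scene. Friction and masses are not known exactly. Their poses are not given: they have to be found in the camera images.
- parts_tray: pressed steel parts tray, 104 mm along its x, 214 mm along its y; walls 2 mm thick, rolled rim 22.5 mm high; flat floor 1.5 mm above the cart top. Origin at the centre of its underside, z up. Held fast, does not slide. The sockets already in it stand side by side near its -y end; the floor from y = -40 mm to the +y end is empty.
- socket_rack: grey sheet-steel rack, 266 mm along its y, fixed to the cart; origin on the cart top under the middle of the stud row, z up. Its top slopes; five square steel studs (12.5 mm thick, 21 mm long) stand in one row along its y, 46 mm apart, y = -92 to +92 mm, all leaning 25 degrees from vertical towards its -x (direction -0.423, 0, 0.906 in its frame).
- stud_row (a point): middle of the stud row, 62 mm above the cart top, on the clip faces where the drive ends of the sockets sit. A sprung ball in each stud snaps into the socket: about 8 to 15 N along the stud pulls it off, the catch lets go after some 10 mm, and the socket is clear of the stud after 22 mm. Axes as socket_rack.
- deep_a: deep socket of bright steel, a round bar 28 mm in diameter and 78 mm long; origin at the centre of its square-drive end, z along its axis towards the hexagonal mouth, so standing on the drive end it has z up. Starts standing in the parts tray. 0.16 kg.
- deep_b: deep socket of bright steel, a round bar 28 mm in diameter and 78 mm long; origin at the centre of its square-drive end, z along its axis towards the hexagonal mouth, so standing on the drive end it has z up. Starts standing either in the parts tray or loose on the cart top between tray and rack. 0.16 kg.
- deep_c: deep socket of bright steel, a round bar 28 mm in diameter and 78 mm long; origin at the centre of its square-drive end, z along its axis towards the hexagonal mouth, so standing on the drive end it has z up. Starts clipped on a stud of the rack, on any of the five places. 0.16 kg.
- deep_d: deep socket of bright steel, a round bar 28 mm in diameter and 78 mm long; origin at the centre of its square-drive end, z along its axis towards the hexagonal mouth, so standing on the drive end it has z up. Starts clipped on a stud of the rack, on any of the five places. 0.16 kg.
- deep_e: deep socket of bright steel, a round bar 28 mm in diameter and 78 mm long; origin at the centre of its square-drive end, z along its axis towards the hexagonal mouth, so standing on the drive end it has z up. Starts clipped on a stud of the rack, on any of the five places. 0.16 kg.
- deep_f: deep socket of bright steel, a round bar 28 mm in diameter and 78 mm long; origin at the centre of its square-drive end, z along its axis towards the hexagonal mouth, so standing on the drive end it has z up. Starts clipped on a stud of the rack, on any of the five places. 0.16 kg.
- short_a: short socket of bright steel, a round bar 28 mm in diameter and 38 mm long; origin at the centre of its square-drive end, z along its axis towards the hexagonal mouth, so standing on the drive end it has z up. Starts clipped on a stud of the rack, on any of the five places. 0.09 kg. Not wanted; stays there.
- short_b: short socket of bright steel, a round bar 28 mm in diameter and 38 mm long; origin at the centre of its square-drive end, z along its axis towards the hexagonal mouth, so standing on the drive end it has z up. Starts standing either loose on the cart top between tray and rack or in the parts tray (where deep_b is not). 0.09 kg. Not wanted; stays where it is.
- tape_roll: roll of silver tape lying flat, 105 mm across and 48 mm high, origin under its centre, behind the tray; a bystander that does not move
- tape_measure: chrome tape measure, about 54 x 74 x 34 mm, origin under its centre; bystander
- pencil: flat carpenter pencil lying in front of the rack, 148 mm long along its y, 14 mm wide, 8 mm high, origin under its middle; bystander

How it is judged:
By the outcome, as a careful person would: the job done as asked, in the order asked, and still so for the second after the job is handed in, with the robot touching nothing.
It also fails if it takes over 70 s, if anything falls off the work surface, if the arm or the gripper's body presses on something with over 40 N, if the wrist force passes 120 N, or if a joint passes its speed limit or range.

## Working session

There is one attempt and no reset: what is moved stays moved. The work goes in short steps, Python scripts to look and compute and a tool call to move; the robot and the scene stay as the last step left them, time stands still between calls to the robot, and variables do not carry over. Pictures are saved under pics/ and viewed, at most 10 in all, crops included, and the job is handed in when it is done.

Besides the shell and the picture viewer there is one more tool, called after "Emit:" in YAML: its name, and indented under it one key for each argument. arm_command: Moves the arm, as the interface text tells. Its arguments: {"type":"object","properties":{"rows":{"type":"array"},"grip_force":{"type":"number"}},"required":["rows"]}

```bash
mkdir -p pics; python3 - <<'E'
from bench import r
import cv2,numpy as np
o=r.get_obs(); print(o)
ims=[]
for n in("scene","top"):
    f=r.grab_frame(n); np.savez(f'{n}0.npz',**f); print(n,f['K'].tolist(),f['world_from_camera'].round(3).tolist())
    cv2.imwrite(f'pics/{n}0.png',f['frame'][:,:,::-1])
E
```

```text
{'clock': 0.0, 'joints': array([-1.28409266,  0.47784117,  0.02230828,  1.55643836, -0.01151754,
        1.10929163, -0.08310677]), 'qvel': array([-5.68354361e-04,  1.84275312e-03, -1.22864360e-03, -1.81951984e-03,
       -1.07050034e-03, -1.73547167e-05,  5.48712676e-04]), 'tau': array([ 7.23939247e-04, -5.96455371e+01,  1.60813451e+00, -2.81186950e+01,
        1.24637739e-02,  9.44473461e-03,  1.08074795e-05]), 'tcp_pos': array([0.25938014, 0.62251352, 0.21750311]), 'orientation': array([-6.16031895e-01, -3.08033996e+00,  2.87966904e-03]), 'contact_force': array([-0.06938593,  0.60045916,  0.28260272]), 'moment': array([-0.02593507,  0.02656423, -0.0066106 ]), 'gripper_force': 0.0, 'grip_width': 0.08514139786848146}
scene [[461.26970902771524, 0.0, 278.0875881180429], [0.0, 461.26970902771524, 213.07905434592695], [0.0, 0.0, 1.0]] [[-0.688, -0.429, 0.585, -0.207], [-0.725, 0.415, -0.549, 0.563], [-0.007, -0.802, -0.597, 0.813], [0.0, 0.0, 0.0, 1.0]]
top [[473.69644559861587, 0.0, 285.66553091396304], [0.0, 473.69644559861587, 208.1618786951407], [0.0, 0.0, 1.0]] [[0.402, -0.739, 0.541, -0.411], [-0.916, -0.332, 0.226, -0.485], [0.013, -0.586, -0.81, 1.411], [0.0, 0.0, 0.0, 1.0]]
```

View pics/scene0.png

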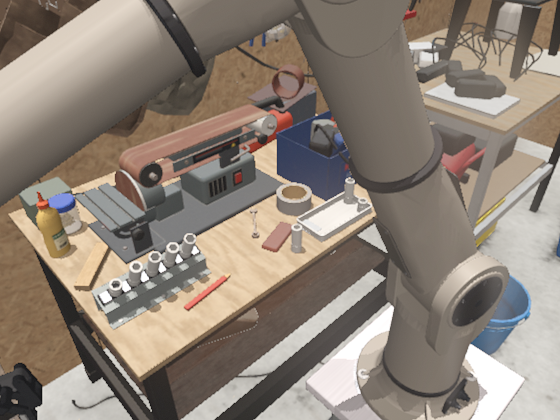

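View pics/top0.png

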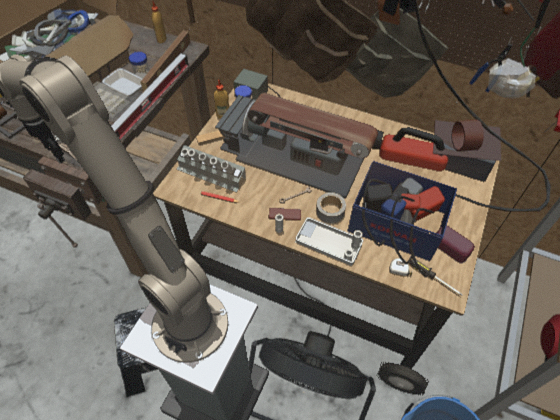

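```bash
cat > h.py <<'E'
import numpy as np,cv2
def load(n): return dict(np.load(n+'.npz'))
def cloud(f):
    d=f['depth'];v,u=np.mgrid[:d.shape[0],:d.shape[1]]
    K=f['K'];p=np.stack([(u-K[0,2])*d/K[0,0],(v-K[1,2])*d/K[1,1],d],-1)
    T=f['world_from_camera'];return p@T[:3,:3].T+T[:3,3]
def proj(f,P):
    T=np.linalg.inv(f['world_from_camera']);q=(np.atleast_2d(P)@T[:3,:3].T+T[:3,3])@f['K'].T
    return q[:,:2]/q[:,2:]
def ray(f,uv,z):
    T=f['world_from_camera'];d=T[:3,:3]@np.linalg.solve(f['K'],[uv[0],uv[1],1.]);o=T[:3,3]
    return o+d*(z-o[2])/d[2]
E
python3 - <<'E'
from h import *
s,t=load('scene0'),load('top0')
a=cv2.resize(s['frame'][170:320,85:385],None,fx=2.66,fy=2.0*1.33,interpolation=2)[:300*4//3,:800]
b=cv2.resize(t['frame'][140:270,170:370],None,fx=4,fy=4,interpolation=2)
cv2.imwrite('pics/c1.png',a[:,:,::-1]);cv2.imwrite('pics/c2.png',b[:,:,::-1])
cs,ct=cloud(s),cloud(t)
for c,l in((cs,[(335,215),(349,180),(362,203),(297,227),(297,250),(190,240),(155,257),(115,285),(294,190),(278,237),(207,290)]),(ct,[(325,238),(357,234),(350,250),(279,217),(279,235),(185,150),(238,163),(330,196),(285,214),(220,197)])):
    for u,v in l: print((u,v),c[v,u].round(3))
E
```

```text
(335, 215) [ 0.465 -0.295  0.003]
(349, 180) [ 0.489 -0.379  0.075]
(362, 203) [ 0.416 -0.353  0.042]
(297, 227) [ 0.442 -0.112  0.072]
(297, 250) [ 0.427 -0.099  0.011]
(190, 240) [0.547 0.142 0.112]
(155, 257) [0.548 0.235 0.116]
(115, 285) [0.563 0.333 0.086]
(294, 190) [ 0.609 -0.269  0.033]
(278, 237) [ 0.492 -0.092  0.02 ]
(207, 290) [0.475 0.158 0.01 ]
(325, 238) [ 0.473 -0.269 -0.006]
(357, 234) [ 0.489 -0.373  0.064]
(350, 250) [ 0.435 -0.37   0.038]
(279, 217) [ 0.445 -0.103  0.063]
(279, 235) [ 0.414 -0.117  0.001]
(185, 150) [0.562 0.336 0.092]
(238, 163) [0.655 0.168 0.001]
(330, 196) [ 0.618 -0.229  0.044]
(285, 214) [ 0.495 -0.104  0.016]
(220, 197) [0.47  0.147 0.013]
```

View pics/c1.png

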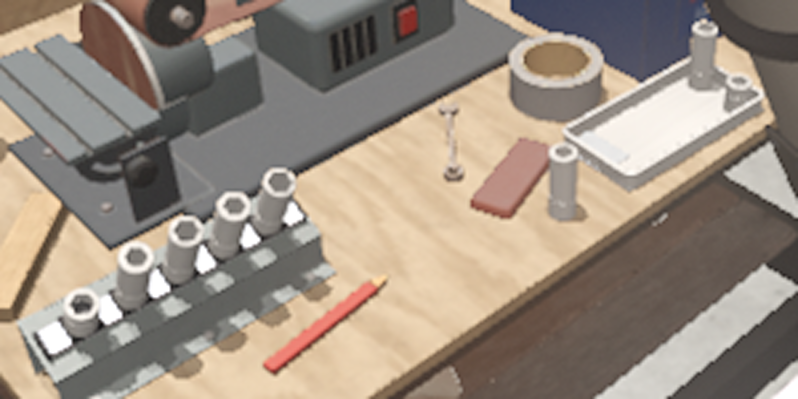

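View pics/c2.png

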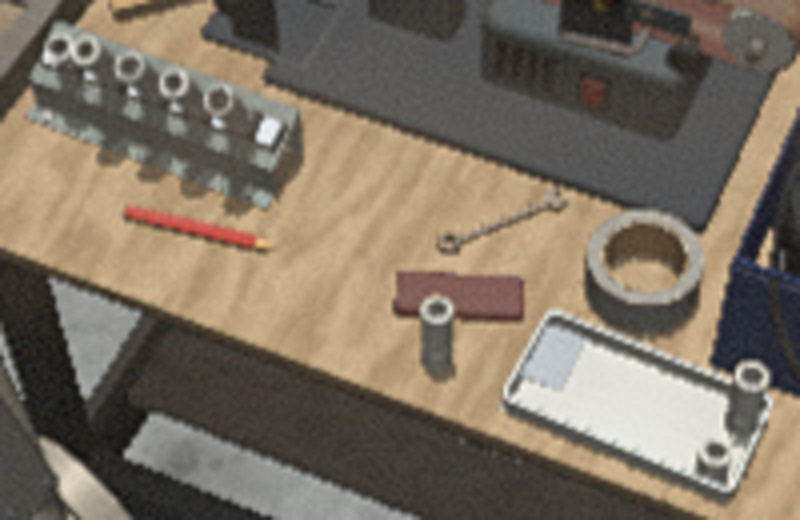

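c1/c2: the tray holds one deep (c1 705,55) and one short (738,92). A deep stands loose (563,180). The rack has a short at its far-left end (82,305) and four deep ones (135,260 to 280,180). So three more are needed: the loose one and two from the rack. Next I triangulate the mouths.

```bash
cat >> h.py <<'E'
def tri(obs):
    A=np.zeros((3,3));b=np.zeros(3);L=[]
    for f,uv in obs:
        T=f['world_from_camera'];d=T[:3,:3]@np.linalg.solve(f['K'],[uv[0],uv[1],1.]);d/=np.linalg.norm(d)
        M=np.eye(3)-np.outer(d,d);A+=M;b+=M@T[:3,3];L.append((M,T[:3,3]))
    X=np.linalg.solve(A,b);return X,[np.linalg.norm(M@(X-o)) for M,o in L]
E
python3 - <<'E'
from h import *
s,t=load('scene0'),load('top0')
S=lambda U,V:((U+.5)/2.66-.5+85,(V+.5)/2.66-.5+170)
Tt=lambda U,V:((U+.5)/4-.5+170,(V+.5)/4-.5+140)
names=['r-92','r-46','r0','r46','short','loose','traydeep','trayshort','trayNx','pencil tip']
a=[(280,180),(233,205),(185,231),(135,260),(82,304),(564,153),(705,31),(738,82)]
b=[(218,98),(173,82),(129,66),(86,49),(58,45),(436,310),(752,376),(716,454)]
zz=[.1327]*4+[.0964,.078,.0795,.0395]
for n,p,q,z in zip(names,a,b,zz):
    X,e=tri([(s,S(*p)),(t,Tt(*q))]); print(n,X.round(4),np.round(e,4),ray(s,S(*p),z)[:2].round(4),ray(t,Tt(*q),z)[:2].round(4))
for n,uv in dict(c1=(568,132),c2=(632,182),c3=(762,100)).items(): print('rim',n,ray(s,S(*uv),.0225)[:2].round(3))
for n,uv in dict(c1=(556,314),c2=(506,390),c3=(732,490),c4=(770,400)).items(): print('rimT',n,ray(t,Tt(*uv),.0225)[:2].round(3))
# obstacles in region around rack and tray, both clouds
for f in (s,t):
    c=cloud(f).reshape(-1,3);c=c[(f['depth']>0).ravel()]
    for x0 in np.arange(.5,.8,.03):
        row=[]
        for y0 in np.arange(.08,.42,.04):
            m=(abs(c[:,0]-x0)<.015)&(abs(c[:,1]-y0)<.02)
            row.append(f"{np.percentile(c[m,2],95):.2f}" if m.sum()>3 else '  - ')
        print(f'{x0:.2f}',*row)
E
```

```text
r-92 [0.5306 0.1494 0.1336] [0.0011 0.0011] [0.533  0.1487] [0.5299 0.1492]
r-46 [0.5324 0.1962 0.1316] [0.0013 0.0013] [0.5332 0.1966] [0.5301 0.1949]
r0 [0.5339 0.2424 0.1302] [0.0012 0.0012] [0.5328 0.2435] [0.5306 0.2402]
r46 [0.5362 0.2889 0.1276] [0.0002 0.0002] [0.5304 0.291 ] [0.5327 0.286 ]
short [0.5529 0.334  0.0967] [0. 0.] [0.5533 0.3339] [0.553  0.3342]
loose [ 0.4359 -0.1061  0.077 ] [0.0008 0.0008] [ 0.4361 -0.1054] [ 0.4344 -0.1066]
traydeep [ 0.4834 -0.3754  0.0749] [0.0001 0.0001] [ 0.479  -0.3696] [ 0.4805 -0.3758]
trayshort [ 0.4255 -0.3691  0.0362] [0.0021 0.0021] [ 0.4255 -0.3663] [ 0.421  -0.3698]
rim c1 [ 0.507 -0.184]
rim c2 [ 0.404 -0.172]
rim c3 [ 0.4   -0.378]
rimT c1 [ 0.509 -0.19 ]
rimT c2 [ 0.417 -0.181]
rimT c3 [ 0.404 -0.392]
rimT c4 [ 0.502 -0.393]
0.50 0.00 0.00 0.00 0.00 0.00 0.00 0.00 0.00 0.00
0.53 0.00 0.11 0.13 0.13 0.13 0.13 0.12 0.04 0.00
0.56 0.00 0.06 0.11 0.10 0.11 0.11 0.10 0.09 0.00
0.59 0.00 -0.44 0.06 0.06 0.07 0.07 0.07 0.07 0.00
0.62 0.00 -0.44 -0.44 -0.44 -0.44   -  -0.46 0.00 0.00
0.65 0.03 0.03 0.03 0.12 0.11   -  -0.44 0.00 0.00
0.68 0.03 0.03 0.10 0.14 0.14 0.14 0.00 0.02 0.00
0.71 0.04 0.22 0.18 0.14 0.14 0.14 0.02 0.02 0.02
0.74 0.24 0.24 0.23 0.14 0.14 0.14 0.02 0.02 0.00
0.77 0.24 0.24 0.23 0.14 0.14 0.14 0.02 0.00 0.00
0.80 0.24 0.24 0.23 0.14 0.14 0.14 0.00 0.00 0.00
0.50 0.00 0.00 0.00 0.00 0.00 0.00 0.00 0.00 0.00
0.53 0.00 0.12 0.13 0.13 0.13 0.13 0.09 0.03 0.00
0.56 0.00 0.08 0.10 0.10 0.11 0.11 0.10 0.09 0.00
0.59 0.00 0.07 0.07 0.07 0.07 0.07 0.07 0.07   - 
0.62 0.00 0.00 -0.44 -0.44 -0.44 -0.44 -0.45 -0.46 -0.81
0.65 0.03 0.03 0.04 0.11 0.10 0.00 0.00 0.00 0.00
0.68 0.03 0.04 0.13 0.14 0.14 0.13 0.01 0.02 0.00
0.71 0.21 0.22 0.17 0.14 0.14 0.14 0.02 0.02 0.01
0.74 0.24 0.23 0.21 0.14 0.14 0.14 0.02 0.02 0.01
0.77 0.24 0.24 0.22 0.14 0.14 0.14 0.02 0.01 0.00
0.80 0.24 0.24 0.23 0.14 0.14 0.14   -  0.01 0.00
```

Emit:
arm_command:
  rows:
    - {"fingers": 1,"az": 6.8}
    - {"az": 6.8,"fingers": 1}
    - {"az": 6.8,"fingers": 1}
    - {"az": 6.8,"fingers": 1}
    - {"az": 6.8,"fingers": 1}
    - {"az": 6.8,"fingers": 1}
    - {"az": 6.8,"fingers": 1}
    - {"az": 6.8,"fingers": 1}
    - {"az": 6.8,"fingers": 1}
    - {"az": 6.8,"fingers": 1}
  grip_force: 80

```text
validation failed for argument at $.ro...
```

Emit:
arm_command:
  rows:
    - {"fingers": 1,"x": 0,"y": 0,"z": 0,"ax": 0,"ay": 0,"az": 6.8}
    - {"fingers": 1,"x": 0,"y": 0,"z": 0,"ax": 0,"ay": 0,"az": 6.8}
    - {"fingers": 1,"x": 0,"y": 0,"z": 0,"ax": 0,"ay": 0,"az": 6.8}
    - {"fingers": 1,"x": 0,"y": 0,"z": 0,"ax": 0,"ay": 0,"az": 6.8}
    - {"fingers": 1,"x": 0,"y": 0,"z": 0,"ax": 0,"ay": 0,"az": 6.8}
    - {"fingers": 1,"x": 0,"y": 0,"z": 0,"ax": 0,"ay": 0,"az": 6.8}
    - {"fingers": 1,"x": 0,"y": 0,"z": 0,"ax": 0,"ay": 0,"az": 6.8}
    - {"fingers": 1,"x": 0,"y": 0,"z": 0,"ax": 0,"ay": 0,"az": 6.8}
    - {"fingers": 1,"x": 0,"y": 0,"z": 0,"ax": 0,"ay": 0,"az": 6.8}
    - {"fingers": 1,"x": 0,"y": 0,"z": 0,"ax": 0,"ay": 0,"az": 6.8}
  grip_force: 80

```text
clock: 0.93
tcp_pos: [0.2594, 0.6228, 0.2179]
orientation: [2.24, 2.203, -0.001]
contact_force: [0.2, 0.7, 0.1]
grip_width: 0.0854
gripper_force: 0.0
```

Emit:
arm_command:
  rows:
    - {"fingers": 1,"x": -0.04,"y": 0.021,"z": 0,"ax": 0,"ay": 0,"az": 0}
    - {"fingers": 1,"x": -0.04,"y": 0.021,"z": 0,"ax": 0,"ay": 0,"az": 0}
    - {"fingers": 1,"x": -0.04,"y": 0.021,"z": 0,"ax": 0,"ay": 0,"az": 0}
    - {"fingers": 1,"x": -0.04,"y": 0.021,"z": 0,"ax": 0,"ay": 0,"az": 0}
    - {"fingers": 1,"x": -0.04,"y": 0.021,"z": 0,"ax": 0,"ay": 0,"az": 0}
    - {"fingers": 1,"x": -0.04,"y": 0.021,"z": 0,"ax": 0,"ay": 0,"az": 0}
    - {"fingers": 1,"x": -0.04,"y": 0.021,"z": 0,"ax": 0,"ay": 0,"az": 0}
    - {"fingers": 1,"x": -0.04,"y": 0.021,"z": 0,"ax": 0,"ay": 0,"az": 0}
    - {"fingers": 1,"x": -0.04,"y": 0.021,"z": 0,"ax": 0,"ay": 0,"az": 0}
    - {"fingers": 1,"x": -0.04,"y": 0.021,"z": 0,"ax": 0,"ay": 0,"az": 0}

```text
clock: 1.77
tcp_pos: [0.4495, 0.2501, 0.2184]
orientation: [-2.233, -2.209, 0.0]
contact_force: [0.2, 0.4, 0.4]
grip_width: 0.0857
gripper_force: 0.0
```

Emit:
arm_command:
  rows:
    - {"fingers": 1,"x": -0.037,"y": 0.02,"z": 0,"ax": 0,"ay": 0,"az": 0}
    - {"fingers": 1,"x": -0.037,"y": 0.02,"z": 0,"ax": 0,"ay": 0,"az": 0}
    - {"fingers": 1,"x": 0,"y": 0,"z": 0,"ax": -6.25,"ay": 0,"az": 0}
    - {"fingers": 1,"x": 0,"y": 0,"z": 0,"ax": -6.25,"ay": 0,"az": 0}
    - {"fingers": 1,"x": 0,"y": 0,"z": 0,"ax": -6.25,"ay": 0,"az": 0}
    - {"fingers": 1,"x": 0,"y": 0,"z": 0,"ax": -6.25,"ay": 0,"az": 0}
    - {"fingers": 1,"x": 0,"y": 0,"z": 0,"ax": 0,"ay": 0,"az": 0}
    - {"fingers": 1,"x": 0,"y": 0,"z": 0,"ax": 0,"ay": 0,"az": 0}

```text
clock: 2.43
tcp_pos: [0.4871, 0.1772, 0.2178]
orientation: [2.005, 1.985, 0.405]
contact_force: [-0.5, 0.5, -0.2]
grip_width: 0.0855
gripper_force: 0.0
```

```bash
python3 - <<'E'
from bench import r
from h import *
from scipy.spatial.transform import Rotation as R
f=r.grab_frame('wrist'); np.savez('w1.npz',**f); cv2.imwrite('pics/w1.png',f['frame'][:,:,::-1])
o=r.get_obs();print(o['tcp_pos'],R.from_rotvec(o['orientation']).as_matrix().round(3),o['joints'].round(2))
print(f['world_from_camera'].round(3))
for y in(.149,.196,.242,.289):print(proj(f,[.5315,y,.1327]).round(1))
E
```

```text
[0.48832331 0.17749447 0.21848148] [[ 0.012  0.918  0.397]
 [ 1.    -0.01  -0.008]
 [-0.004  0.397 -0.918]] [-1.1   0.03  0.49  2.23  0.41  0.59 -0.94]
[[ 0.919 -0.123  0.375  0.426]
 [-0.008 -0.956 -0.294  0.25 ]
 [ 0.394  0.267 -0.879  0.36 ]
 [ 0.     0.     0.     1.   ]]
[[295.2 236. ]]
[[295.3 180.4]]
[[295.4 119.8]]
[[295.5  50.5]]
```

View pics/w1.png

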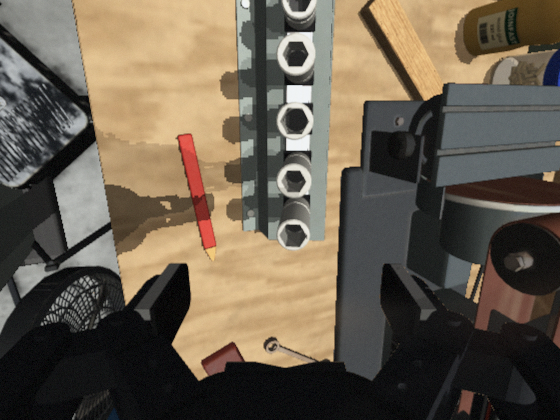

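Wrist view: mouths at (293,235), (295,180), (295,120) and (296,57), within 2 px of the predicted positions. The target is the nearest one, at (293,235).

Emit:
arm_command:
  rows:
    - {"fingers": 1,"x": -0.014,"y": 0.0025,"z": 0,"ax": -1.6,"ay": 0,"az": 0}
    - {"fingers": 1,"x": -0.014,"y": 0,"z": 0,"ax": 0,"ay": 0,"az": 0}
    - {"fingers": 1,"x": 0,"y": 0,"z": 0.015,"ax": 0,"ay": 0,"az": 0}
    - {"fingers": 1,"x": 0,"y": 0,"z": 0.015,"ax": 0,"ay": 0,"az": 0}
    - {"fingers": 1,"x": 0,"y": 0,"z": 0.015,"ax": 0,"ay": 0,"az": 0}
    - {"fingers": 1,"x": 0,"y": 0,"z": 0,"ax": 0,"ay": 0,"az": 0}

```text
clock: 2.98
tcp_pos: [0.5107, 0.1476, 0.1773]
orientation: [1.99, 1.962, 0.427]
contact_force: [0.1, -0.1, 0.5]
grip_width: 0.0855
gripper_force: 0.0
```

```bash
cat >> h.py <<'E'
from scipy.spatial.transform import Rotation as R
def delta(o,target,zdir=None):
    M=R.from_rotvec(o['orientation']).as_matrix()
    print('tcp',o['tcp_pos'].round(4),'z',M[:,2].round(3),'x',M[:,0].round(3),'w',round(o['grip_width'],4),'F',o['contact_force'].round(1),'t',o['clock'])
    print('tool delta mm',(M.T@(np.array(target)-o['tcp_pos'])*1000).round(1))
E
python3 - <<'E'
from bench import r
from h import *
delta(r.get_obs(),[.540,.149,.1146])
E
```

```text
tcp [0.5107 0.1476 0.1773] z [ 0.422 -0.013 -0.906] x [ 0.016  1.    -0.007] w 0.0855 F [ 0.1 -0.1  0.5] t 2.9833
tool delta mm [ 2.2  0.1 69.2]
```

Emit:
arm_command:
  rows:
    - {"fingers": 1,"x": 0.0015,"y": 0,"z": 0,"ax": 0,"ay": 0.7,"az": 0}
    - {"fingers": 1,"x": 0,"y": 0,"z": 0.014,"ax": 0,"ay": 0,"az": 0}
    - {"fingers": 1,"x": 0,"y": 0,"z": 0.014,"ax": 0,"ay": 0,"az": 0}
    - {"fingers": 1,"x": 0,"y": 0,"z": 0.014,"ax": 0,"ay": 0,"az": 0}
    - {"fingers": 1,"x": 0,"y": 0,"z": 0.014,"ax": 0,"ay": 0,"az": 0}
    - {"fingers": 1,"x": 0,"y": 0,"z": 0.013,"ax": 0,"ay": 0,"az": 0}
    - {"fingers": 1,"x": 0,"y": 0,"z": 0,"ax": 0,"ay": 0,"az": 0}

```text
clock: 3.57
tcp_pos: [0.5394, 0.1501, 0.1155]
orientation: [1.991, 1.971, 0.444]
contact_force: [0.2, 1.1, -0.4]
grip_width: 0.0852
gripper_force: 0.0
```

Emit:
arm_command:
  rows:
    - {"fingers": -1,"x": 0,"y": 0,"z": 0,"ax": 0,"ay": 0,"az": 0}
    - {"fingers": -1,"x": 0,"y": 0,"z": 0,"ax": 0,"ay": 0,"az": 0}
    - {"fingers": -1,"x": 0,"y": 0,"z": 0,"ax": 0,"ay": 0,"az": 0}
    - {"fingers": -1,"x": 0,"y": 0,"z": 0,"ax": 0,"ay": 0,"az": 0}
    - {"fingers": -1,"x": 0,"y": 0,"z": 0,"ax": 0,"ay": 0,"az": 0}
    - {"fingers": -1,"x": 0,"y": 0,"z": 0,"ax": 0,"ay": 0,"az": 0}
    - {"fingers": -1,"x": 0,"y": 0,"z": 0,"ax": 0,"ay": 0,"az": 0}
    - {"fingers": -1,"x": 0,"y": 0,"z": 0,"ax": 0,"ay": 0,"az": 0}

```text
clock: 4.23
tcp_pos: [0.539, 0.151, 0.1172]
orientation: [1.991, 1.971, 0.449]
contact_force: [-5.2, -0.7, 11.4]
grip_width: 0.0224
gripper_force: 78.0
```

```bash
python3 - <<'E'
from bench import r
from h import *
o=r.get_obs();delta(o,[.540,.149,.1146]);print(o['gripper_force'],o['moment'])
E
```

```text
tcp [0.539  0.151  0.1172] z [ 0.425  0.004 -0.905] x [0.008 1.    0.009] w 0.0224 F [-5.2 -0.7 11.4] t 4.2333
tool delta mm [-2.  -0.2  2.8]
77.98937201499939 [ 0.00380576  0.62948347 -0.0741089 ]
```

Emit:
arm_command:
  rows:
    - {"fingers": -1,"x": 0,"y": 0,"z": -0.006,"ax": 0,"ay": 0,"az": 0}
    - {"fingers": -1,"x": 0,"y": 0,"z": -0.006,"ax": 0,"ay": 0,"az": 0}
    - {"fingers": -1,"x": 0,"y": 0,"z": -0.01,"ax": 0,"ay": 0,"az": 0}
    - {"fingers": -1,"x": 0,"y": 0,"z": -0.01,"ax": 0,"ay": 0,"az": 0}
    - {"fingers": -1,"x": 0,"y": 0,"z": -0.015,"ax": 0,"ay": 0,"az": 0}
    - {"fingers": -1,"x": 0,"y": 0,"z": -0.02,"ax": 0,"ay": 0,"az": 0}
    - {"fingers": -1,"x": 0,"y": 0,"z": -0.02,"ax": 0,"ay": 0,"az": 0}
    - {"fingers": -1,"x": 0,"y": 0,"z": 0,"ax": 0,"ay": 0,"az": 0}

```text
clock: 4.9
tcp_pos: [0.5016, 0.1506, 0.1974]
orientation: [1.992, 1.971, 0.452]
contact_force: [0.8, 0.6, -2.1]
grip_width: 0.0221
gripper_force: 81.3
```

```bash
python3 - <<'E'
from bench import r
from h import *
f=r.grab_frame('wrist'); cv2.imwrite('pics/w2.png',f['frame'][:,:,::-1]);np.savez('w2.npz',**f)
o=r.get_obs();delta(o,[.5,.149,.25])
E
```

```text
tcp [0.5017 0.1508 0.1963] z [ 0.425  0.006 -0.905] x [0.007 1.    0.01 ] w 0.0219 F [-0.6 -1.  -1.1] t 4.95
tool delta mm [ -1.2  21.3 -49.4]
```

View pics/w2.png

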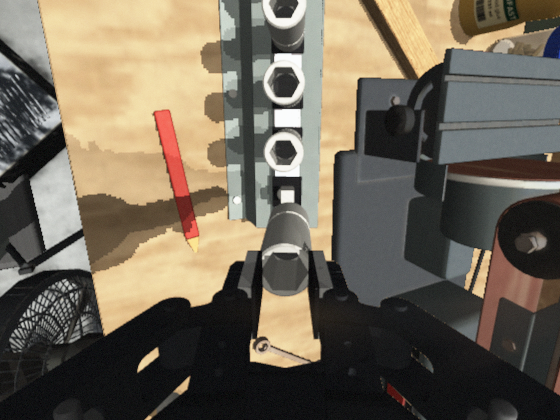

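```bash
python3 - <<'E'
from bench import r
from h import *
f=load('w2');c=cloud(f);o=r.get_obs();M=R.from_rotvec(o['orientation']).as_matrix()
q=lambda p:((p-o['tcp_pos'])@M*1000).round(1)
for v in range(206,296,6): print(v,[tuple(q(c[v,u])) for u in (264,285,308)])
E
```

```text
206 [(np.float64(-20.8), np.float64(-22.1), np.float64(160.0)), (np.float64(11.9), np.float64(-0.6), np.float64(47.8)), (np.float64(-20.8), np.float64(22.6), np.float64(160.2))]
212 [(np.float64(-27.1), np.float64(-22.2), np.float64(159.9)), (np.float64(11.4), np.float64(-0.6), np.float64(36.3)), (np.float64(-27.3), np.float64(22.8), np.float64(160.6))]
218 [(np.float64(-34.0), np.float64(-22.4), np.float64(161.3)), (np.float64(12.1), np.float64(-0.6), np.float64(22.5)), (np.float64(-34.0), np.float64(22.9), np.float64(161.3))]
224 [(np.float64(-40.4), np.float64(-22.5), np.float64(160.7)), (np.float64(12.3), np.float64(-0.6), np.float64(11.4)), (np.float64(2.4), np.float64(14.0), np.float64(39.3))]
230 [(np.float64(-63.6), np.float64(-25.7), np.float64(205.1)), (np.float64(12.3), np.float64(-0.6), np.float64(2.0)), (np.float64(3.8), np.float64(13.0), np.float64(24.7))]
236 [(np.float64(5.9), np.float64(-12.1), np.float64(9.8)), (np.float64(12.9), np.float64(-0.6), np.float64(-8.0)), (np.float64(4.5), np.float64(12.3), np.float64(13.3))]
242 [(np.float64(6.8), np.float64(-11.4), np.f
[... 833 characters left out ...]
loat64(-4.3), np.float64(-10.9), np.float64(-12.5)), (np.float64(-11.7), np.float64(-0.6), np.float64(1.6)), (np.float64(-0.5), np.float64(10.2), np.float64(-19.6))]
278 [(np.float64(-5.6), np.float64(-10.7), np.float64(-16.1)), (np.float64(-11.3), np.float64(-0.6), np.float64(-5.7)), (np.float64(-2.4), np.float64(10.0), np.float64(-21.9))]
284 [(np.float64(-8.8), np.float64(-10.8), np.float64(-16.1)), (np.float64(-11.1), np.float64(-0.6), np.float64(-12.1)), (np.float64(-6.4), np.float64(10.2), np.float64(-20.3))]
290 [(np.float64(-143.4), np.float64(-27.2), np.float64(204.2)), (np.float64(-11.1), np.float64(-0.6), np.float64(-17.9)), (np.float64(-9.0), np.float64(10.2), np.float64(-21.3))]
```

```bash
python3 - <<'E'
from h import *
s,t=load('scene0'),load('top0')
S=lambda U,V:((U+.5)/2.66-.5+85,(V+.5)/2.66-.5+170)
Tt=lambda U,V:((U+.5)/4-.5+170,(V+.5)/4-.5+140)
for p in [(585,140),(603,135),(630,155),(612,160)]: print(ray(s,S(*p),.0015)[:2].round(3))
for p in [(540,325),(583,338),(568,388),(525,375)]: print(ray(t,Tt(*p),.0015)[:2].round(3))
for f in(s,t):
    c=cloud(f)[f['depth']>0]
    for y0 in np.arange(-.37,-.17,.02): 
        print(round(y0,2),[round(float(np.median(c[m,2])),3) if (m:=(abs(c[:,0]-x0)<.01)&(abs(c[:,1]-y0)<.01)).sum() else None for x0 in(.41,.43,.45,.47,.49,.51)])
E
```

```text
[ 0.503 -0.207]
[ 0.496 -0.228]
[ 0.452 -0.223]
[ 0.46  -0.203]
[ 0.506 -0.177]
[ 0.509 -0.218]
[ 0.454 -0.225]
[ 0.451 -0.185]
-0.37 [-0.059, -0.461, 0.002, 0.039, 0.047, 0.013]
-0.35 [-0.066, 0.004, 0.001, 0.004, 0.004, 0.001]
-0.33 [-0.467, -0.461, 0.001, 0.002, 0.002, 0.002]
-0.31 [-0.465, -0.461, 0.001, 0.002, 0.001, -0.002]
-0.29 [-0.467, -0.464, 0.001, 0.002, 0.003, -0.442]
-0.27 [-0.465, -0.462, 0.001, 0.002, 0.002, -0.221]
-0.25 [-0.466, -0.463, 0.001, 0.002, 0.002, -0.44]
-0.23 [-0.464, -0.463, 0.0, 0.002, 0.002, 0.001]
-0.21 [-0.468, -0.466, -0.464, 0.001, 0.001, -0.442]
-0.19 [-0.468, -0.467, -0.809, -0.811, -0.813, -0.448]
-0.37 [-0.005, 0.021, -0.47, 0.029, 0.066, -0.442]
-0.35 [-0.467, -0.005, -0.001, -0.002, -0.001, -0.221]
-0.33 [-0.467, -0.003, -0.001, -0.003, -0.001, -0.431]
-0.31 [-0.467, -0.006, -0.002, -0.002, -0.003, -0.005]
-0.29 [-0.469, -0.003, -0.001, -0.001, -0.002, -0.429]
-0.27 [-0.469, -0.003, -0.003, -0.004, -0.003, -0.005]
-0.25 [-0.475, -0.463, -0.005, -0.003, -0.002, -0.004]
-0.23 [-0.476, -0.467, -0.003, -0.003, -0.002, -0.008]
-0.21 [-0.476, -0.462, -0.004, -0.001, 0.0, -0.002]
-0.19 [-0.47, -0.458, 0.0, 0.0, 0.001, -0.003]
```

Emit:
arm_command:
  rows:
    - {"fingers": -1,"x": -0.02,"y": 0,"z": 0,"ax": 5,"ay": 0,"az": 0}
    - {"fingers": -1,"x": -0.02,"y": 0,"z": 0,"ax": 5,"ay": 0,"az": 0}
    - {"fingers": -1,"x": -0.02,"y": 0,"z": 0,"ax": 5,"ay": 0,"az": 0}
    - {"fingers": -1,"x": -0.02,"y": 0,"z": 0,"ax": 5,"ay": 0,"az": 0}
    - {"fingers": -1,"x": -0.02,"y": 0,"z": 0,"ax": 5,"ay": 0,"az": 0}
    - {"fingers": -1,"x": -0.025,"y": 0,"z": 0,"ax": 0,"ay": 0,"az": 0}
    - {"fingers": -1,"x": -0.025,"y": 0,"z": 0,"ax": 0,"ay": 0,"az": 0}
    - {"fingers": -1,"x": -0.025,"y": 0,"z": 0,"ax": 0,"ay": 0,"az": 0}
    - {"fingers": -1,"x": -0.025,"y": 0,"z": 0,"ax": 0,"ay": 0,"az": 0}
    - {"fingers": -1,"x": -0.025,"y": 0,"z": 0,"ax": 0,"ay": 0,"az": 0}

```text
clock: 5.78
tcp_pos: [0.4991, -0.0686, 0.193]
orientation: [2.213, 2.185, 0.047]
contact_force: [0.1, 0.2, -2.5]
grip_width: 0.022
gripper_force: 81.2
```

Emit:
arm_command:
  rows:
    - {"fingers": -1,"x": -0.025,"y": -0.004,"z": 0,"ax": 0,"ay": 0,"az": 0}
    - {"fingers": -1,"x": -0.025,"y": -0.004,"z": 0,"ax": 0,"ay": 0,"az": 0}
    - {"fingers": -1,"x": -0.025,"y": -0.004,"z": 0,"ax": 0,"ay": 0,"az": 0}
    - {"fingers": -1,"x": -0.025,"y": -0.004,"z": 0,"ax": 0,"ay": 0,"az": 0}
    - {"fingers": -1,"x": -0.025,"y": -0.004,"z": 0,"ax": 0,"ay": 0,"az": 0}
    - {"fingers": -1,"x": -0.025,"y": -0.004,"z": 0,"ax": 0,"ay": 0,"az": 0}
    - {"fingers": -1,"x": -0.025,"y": -0.004,"z": 0,"ax": 0,"ay": 0,"az": 0}
    - {"fingers": -1,"x": -0.025,"y": -0.004,"z": 0,"ax": 0,"ay": 0,"az": 0}
    - {"fingers": -1,"x": -0.02,"y": 0,"z": 0,"ax": 0,"ay": 0,"az": 0}
    - {"fingers": -1,"x": 0,"y": 0,"z": 0,"ax": 0,"ay": 0,"az": 0}

```text
clock: 6.62
tcp_pos: [0.4634, -0.2918, 0.1921]
orientation: [2.217, 2.177, 0.044]
contact_force: [0.3, 0.3, -1.6]
grip_width: 0.0218
gripper_force: 81.2
```

```bash
python3 - <<'E'
from bench import r
from h import *
delta(r.get_obs(),[.462,-.31,.065])
E
```

```text
tcp [ 0.4634 -0.2918  0.1921] z [ 0.044 -0.004 -0.999] x [ 0.019  1.    -0.004] w 0.0218 F [ 0.3  0.3 -1.6] t 6.6167
tool delta mm [-17.8  -6.7 127. ]
```

Emit:
arm_command:
  rows:
    - {"fingers": -1,"x": -0.018,"y": 0,"z": 0,"ax": 2.5,"ay": 0.2,"az": 0}
    - {"fingers": -1,"x": 0,"y": 0,"z": 0.02,"ax": 0,"ay": 0,"az": 0}
    - {"fingers": -1,"x": 0,"y": 0,"z": 0.025,"ax": 0,"ay": 0,"az": 0}
    - {"fingers": -1,"x": 0,"y": 0,"z": 0.025,"ax": 0,"ay": 0,"az": 0}
    - {"fingers": -1,"x": 0,"y": 0,"z": 0.025,"ax": 0,"ay": 0,"az": 0}
    - {"fingers": -1,"x": 0,"y": 0,"z": 0.02,"ax": 0,"ay": 0,"az": 0}
    - {"fingers": -1,"x": 0,"y": 0,"z": 0.008,"ax": 0,"ay": 0,"az": 0}
    - {"fingers": -1,"x": 0,"y": 0,"z": 0,"ax": 0,"ay": 0,"az": 0}

```text
clock: 7.28
tcp_pos: [0.4633, -0.3032, 0.0673]
orientation: [-2.231, -2.204, -0.002]
contact_force: [-0.7, -0.1, -2.4]
grip_width: 0.0217
gripper_force: 81.2
```

```bash
python3 - <<'E'
from bench import r
from h import *
delta(r.get_obs(),[.462,-.31,.0615])
f=r.grab_frame('wrist');np.savez('w3.npz',**f);c=cloud(f);o=r.get_obs();M=R.from_rotvec(o['orientation']).as_matrix()
P=(c-o['tcp_pos'])@M*1000
m=(f['depth']>0)&(abs(P[...,0])<14)&(abs(P[...,1])<9)&(P[...,2]<-10)&(P[...,2]>-30)
print('mouth z',np.percentile(P[m][:,2],[2,10,50]))
for z0 in (-10,5,20,35): 
    k=(abs(P[...,1])<4)&(abs(P[...,2]-z0)<6)&(P[...,0]>8)&(P[...,0]<18); print(z0,k.sum(),np.median(P[k][:,0]) if k.any() else None)
cv2.imwrite('pics/w3.png',f['frame'][:,:,::-1])
E
```

```text
tcp [ 0.4633 -0.3032  0.0673] z [-0.003  0.005 -1.   ] x [0.012 1.    0.005] w 0.0217 F [-0.7 -0.1 -2.4] t 7.2833
tool delta mm [-6.9 -1.2  5.8]
mouth z [-22.50128254 -14.61629895 -13.31756516]
-10 246 12.48405941793801
5 125 13.14928242644267
20 99 13.10442706959116
35 70 12.908440511464514
```

Emit:
arm_command:
  rows:
    - {"fingers": -1,"x": 0,"y": 0,"z": 0.002,"ax": 0,"ay": 0,"az": 0}
    - {"fingers": -1,"x": 0,"y": 0,"z": 0.002,"ax": 0,"ay": 0,"az": 0}
    - {"fingers": -1,"x": 0,"y": 0,"z": 0.001,"ax": 0,"ay": 0,"az": 0}
    - {"fingers": -1,"x": 0,"y": 0,"z": 0,"ax": 0,"ay": 0,"az": 0}

```text
clock: 7.67
tcp_pos: [0.4653, -0.3043, 0.0654]
orientation: [-2.235, -2.208, -0.007]
contact_force: [-0.5, -0.3, -2.2]
grip_width: 0.0221
gripper_force: 81.3
```

Emit:
arm_command:
  rows:
    - {"fingers": -1,"x": 0,"y": 0,"z": 0.001,"ax": 0,"ay": 0,"az": 0}
    - {"fingers": -1,"x": 0,"y": 0,"z": 0.001,"ax": 0,"ay": 0,"az": 0}
    - {"fingers": -1,"x": 0,"y": 0,"z": 0,"ax": 0,"ay": 0,"az": 0}

```text
clock: 7.92
tcp_pos: [0.4655, -0.3049, 0.0638]
orientation: [2.235, 2.207, 0.007]
contact_force: [-0.9, 0.2, 4.5]
grip_width: 0.0218
gripper_force: 82.8
```

```bash
python3 - <<'E'
from bench import r
from h import *
o=r.get_obs();delta(o,[.462,-.31,.0615]);print(o['moment'],o['joints'].round(3),o['tau'].round(1))
f=r.grab_frame('wrist');np.savez('w4.npz',**f);c=cloud(f);M=R.from_rotvec(o['orientation']).as_matrix()
k=(f['depth']>0)&(abs(c[...,0]-.463)<.012)&(abs(c[...,1]+.303)<.014)&(c[...,2]>.07)
print(np.percentile(c[k][:,2],[50,80,90,97]))
g=load('w1');
cv2.imwrite('pics/w4.png',f['frame'][:,:,::-1])
E
```

```text
tcp [ 0.4655 -0.3049  0.0638] z [ 0.003  0.003 -1.   ] x [0.013 1.    0.003] w 0.0218 F [-0.9  0.2  4.5] t 7.9167
tool delta mm [-5.2 -3.5  2.3]
[ 0.04242623  0.2164789  -0.03053655] [ 0.025  0.55   0.584  1.998 -0.457  0.723  0.878] [ -0.2 -46.1   8.7 -17.9  -0.1  -0.2   0. ]
[0.1552394  0.16232162 0.16443122 0.16590399]
```

View pics/w4.png

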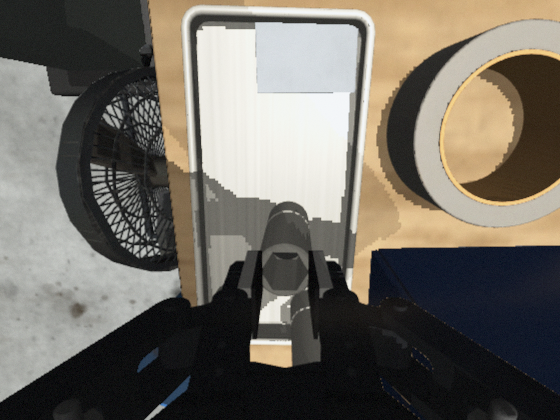

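The socket is over the tray floor, upright and just touching (force went from -2.4 to +4.5 N). I release with a partial opening and then rise straight up.

Emit:
arm_command:
  rows:
    - {"fingers": 0.1,"x": 0,"y": 0,"z": 0,"ax": 0,"ay": 0,"az": 0}
    - {"fingers": 0.1,"x": 0,"y": 0,"z": 0,"ax": 0,"ay": 0,"az": 0}
    - {"fingers": 0.1,"x": 0,"y": 0,"z": 0,"ax": 0,"ay": 0,"az": 0}
    - {"fingers": 0.1,"x": 0,"y": 0,"z": 0,"ax": 0,"ay": 0,"az": 0}
    - {"fingers": 0.1,"x": 0,"y": 0,"z": -0.01,"ax": 0,"ay": 0,"az": 0}
    - {"fingers": 0.1,"x": 0,"y": 0,"z": -0.02,"ax": 0,"ay": 0,"az": 0}
    - {"fingers": 0.1,"x": 0,"y": 0,"z": -0.03,"ax": 0,"ay": 0,"az": 0}
    - {"fingers": 1,"x": 0,"y": 0,"z": -0.03,"ax": 0,"ay": 0,"az": 0}
    - {"fingers": 1,"x": 0,"y": 0,"z": -0.03,"ax": 0,"ay": 0,"az": 0}
    - {"fingers": 1,"x": 0,"y": 0,"z": 0,"ax": 0,"ay": 0,"az": 0}

```text
clock: 8.8
tcp_pos: [0.4671, -0.3072, 0.1889]
orientation: [2.231, 2.201, 0.011]
contact_force: [0.6, -1.1, 1.5]
grip_width: 0.0806
gripper_force: 0.0
```

```bash
python3 - <<'E'
from bench import r
from h import *
o=r.get_obs();delta(o,[.436,-.106,.18])
f=r.grab_frame('wrist');cv2.imwrite('pics/w5.png',f['frame'][:,:,::-1]);np.savez('w5.npz',**f);c=cloud(f);print(proj(f,[[.4655,-.305,.0795],[.436,-.106,.078]]))
k=(f['depth']>0)&(abs(c[...,0]-.463)<.03)&(abs(c[...,1]+.303)<.03)&(c[...,2]>.07)&(c[...,2]<.09)
print(k.sum(),np.median(c[k],0),np.ptp(c[k][:,:2],axis=0))
E
```

```text
tcp [ 0.4671 -0.3072  0.1889] z [ 0.01 -0.   -1.  ] x [ 0.013  1.    -0.   ] w 0.0806 F [ 0.6 -1.1  1.5] t 8.8
tool delta mm [200.7 -33.9   8.5]
[[282.89281514 197.40328114]
 [234.50660274 -89.6958296 ]]
494 [ 0.46656071 -0.30524506  0.07837511] [0.02728729 0.02773318]
```

Emit:
arm_command:
  rows:
    - {"fingers": 1,"x": 0.025,"y": -0.004,"z": 0,"ax": 0,"ay": 0,"az": 0}
    - {"fingers": 1,"x": 0.025,"y": -0.004,"z": 0,"ax": 0,"ay": 0,"az": 0}
    - {"fingers": 1,"x": 0.025,"y": -0.004,"z": 0,"ax": 0,"ay": 0,"az": 0}
    - {"fingers": 1,"x": 0.025,"y": -0.004,"z": 0,"ax": 0,"ay": 0,"az": 0}
    - {"fingers": 1,"x": 0.025,"y": -0.004,"z": 0,"ax": 0,"ay": 0,"az": 0}
    - {"fingers": 1,"x": 0.025,"y": -0.004,"z": 0,"ax": 0,"ay": 0,"az": 0}
    - {"fingers": 1,"x": 0.025,"y": -0.004,"z": 0,"ax": 0,"ay": 0,"az": 0}
    - {"fingers": 1,"x": 0.01,"y": -0.004,"z": 0,"ax": 0,"ay": 0,"az": 0}
    - {"fingers": 1,"x": 0,"y": 0,"z": 0,"ax": 0,"ay": 0,"az": 0}

```text
clock: 9.6
tcp_pos: [0.4337, -0.1164, 0.1827]
orientation: [-2.228, -2.21, -0.005]
contact_force: [0.3, -1.3, -0.7]
grip_width: 0.0854
gripper_force: 0.0
```

```bash
cat >> h.py <<'E'
def topc(f,x,y,z,w=.03):
    c=cloud(f);k=(f['depth']>0)&(abs(c[...,0]-x)<w)&(abs(c[...,1]-y)<w)&(abs(c[...,2]-z)<.008)
    q=c[k];print('top',k.sum(),(q[:,:2].max(0)+q[:,:2].min(0))/2,np.ptp(q[:,:2],axis=0),np.median(q[:,2]))
E
python3 - <<'E'
from bench import r
from h import *
o=r.get_obs();delta(o,[.4355,-.106,.06])
f=r.grab_frame('wrist');topc(f,.4355,-.106,.078)
E
```

```text
tcp [ 0.4337 -0.1164  0.1827] z [-0.001  0.005 -1.   ] x [0.008 1.    0.005] w 0.0854 F [ 0.3 -1.3 -0.7] t 9.6
tool delta mm [  9.8   1.8 122.7]
top 594 [ 0.43592425 -0.10592181] [0.02654815 0.02725333] 0.07707073235897247
```

Emit:
arm_command:
  rows:
    - {"fingers": 1,"x": 0.01,"y": 0.002,"z": 0,"ax": 0,"ay": 0,"az": 0}
    - {"fingers": 1,"x": 0,"y": 0,"z": 0.02,"ax": 0,"ay": 0,"az": 0}
    - {"fingers": 1,"x": 0,"y": 0,"z": 0.02,"ax": 0,"ay": 0,"az": 0}
    - {"fingers": 1,"x": 0,"y": 0,"z": 0.02,"ax": 0,"ay": 0,"az": 0}
    - {"fingers": 1,"x": 0,"y": 0,"z": 0.02,"ax": 0,"ay": 0,"az": 0}
    - {"fingers": 1,"x": 0,"y": 0,"z": 0.02,"ax": 0,"ay": 0,"az": 0}
    - {"fingers": 1,"x": 0,"y": 0,"z": 0.02,"ax": 0,"ay": 0,"az": 0}
    - {"fingers": 1,"x": 0,"y": 0,"z": 0,"ax": 0,"ay": 0,"az": 0}

```text
clock: 10.32
tcp_pos: [0.4349, -0.11, 0.0606]
orientation: [-2.234, -2.202, 0.002]
contact_force: [-0.6, 0.8, -0.6]
grip_width: 0.0854
gripper_force: 0.0
```

Emit:
arm_command:
  rows:
    - {"fingers": -1,"x": 0,"y": 0,"z": 0,"ax": 0,"ay": 0,"az": 0}
    - {"fingers": -1,"x": 0,"y": 0,"z": 0,"ax": 0,"ay": 0,"az": 0}
    - {"fingers": -1,"x": 0,"y": 0,"z": 0,"ax": 0,"ay": 0,"az": 0}
    - {"fingers": -1,"x": 0,"y": 0,"z": 0,"ax": 0,"ay": 0,"az": 0}
    - {"fingers": -1,"x": 0,"y": 0,"z": 0,"ax": 0,"ay": 0,"az": 0}
    - {"fingers": -1,"x": 0,"y": 0,"z": 0,"ax": 0,"ay": 0,"az": 0}
    - {"fingers": -1,"x": 0,"y": 0,"z": 0,"ax": 0,"ay": 0,"az": 0}

```text
clock: 10.9
tcp_pos: [0.4415, -0.1097, 0.0665]
orientation: [2.232, 2.204, 0.015]
contact_force: [-2.9, 0.3, 43.2]
grip_width: 0.0012
gripper_force: 27.8
```

```bash
python3 - <<'E'
from bench import r
from h import *
o=r.get_obs();delta(o,[.4355,-.106,.06])
E
```

```text
tcp [ 0.4415 -0.1097  0.0665] z [ 0.01   0.003 -1.   ] x [0.013 1.    0.003] w 0.0012 F [-2.9  0.3 43.2] t 10.9
tool delta mm [ 3.6 -6.1  6.4]
```

```bash
python3 - <<'E'
from bench import r
from h import *
f=r.grab_frame('wrist');g=r.grab_frame('scene');np.savez('w6.npz',**f);np.savez('s6.npz',**g)
a=np.vstack([cv2.resize(f['frame'][150:],(560,270)),cv2.resize(g['frame'][200:290,200:400],(720,324))[:,:560]]) if 0 else None
c=cv2.resize(g['frame'][170:290,230:400],(595,420))[:,:]
im=np.hstack([cv2.resize(f['frame'][180:400,180:400],(420,420)),c[:,100:480]])
cv2.imwrite('pics/m6.png',im[:,:,::-1]);print(im.shape)
E
```

```text
(420, 800, 3)
```

View pics/m6.png

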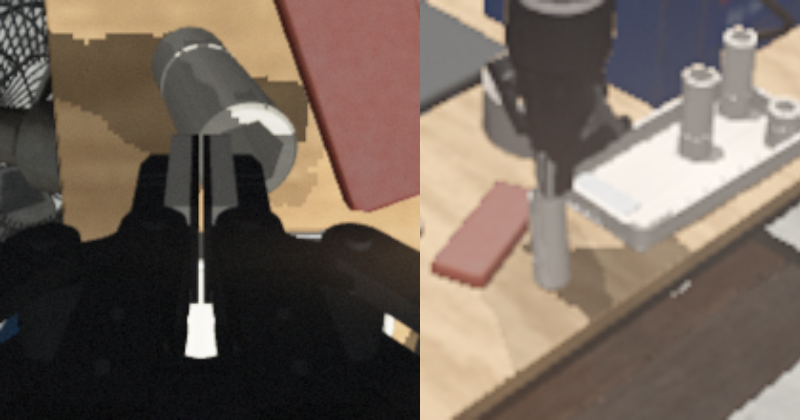

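The loose socket slipped out ahead of the pads (wrist crop, mouth about 270,130). It is still standing beside the shut fingers, perhaps leaning. I measure its axis before moving.

```bash
python3 - <<'E'
from h import *
f,g=load('w6'),load('s6')
cw=cloud(f);cs=cloud(g)
for n,F,c in(('w',f,cw),('s',g,cs)):
    k=(F['depth']>0)&(abs(c[...,0]-.437)<.035)&(abs(c[...,1]+.10)<.03)
    q=c[k];col=F['frame'][k]
    for z0 in np.arange(.005,.10,.008):
        m=abs(q[:,2]-z0)<.004
        if m.sum()>5: print(n,round(z0,3),m.sum(),np.percentile(q[m],[3,50,97],axis=0)[:,:2].T.round(4).tolist())
v,u=180+int(130*220/420),180+int(270*220/420)
for V,U in ((v,u),(180+70,180+160),(180+30,180+95),(200,290)): print(V,U,cw[V,U].round(4),f['frame'][V,U])
E
```

```text
w 0.005 158 [[0.4058, 0.4325, 0.4686], [-0.1234, -0.0934, -0.0726]]
w 0.013 286 [[0.4244, 0.4443, 0.4713], [-0.1057, -0.0927, -0.0716]]
w 0.021 382 [[0.4268, 0.4663, 0.4718], [-0.1043, -0.0847, -0.0706]]
w 0.029 178 [[0.4277, 0.4344, 0.4496], [-0.1077, -0.0955, -0.0929]]
w 0.037 207 [[0.4294, 0.4364, 0.4517], [-0.108, -0.0955, -0.0929]]
w 0.045 278 [[0.431, 0.4411, 0.4539], [-0.1155, -0.0969, -0.0931]]
w 0.053 380 [[0.433, 0.4454, 0.4562], [-0.1156, -0.0989, -0.0934]]
w 0.061 421 [[0.4347, 0.4479, 0.4582], [-0.1154, -0.0987, -0.0935]]
w 0.069 458 [[0.4366, 0.4493, 0.4604], [-0.1149, -0.0978, -0.0937]]
w 0.077 999 [[0.4401, 0.455, 0.4643], [-0.1163, -0.0996, -0.0941]]
w 0.085 273 [[0.4283, 0.4397, 0.4523], [-0.104, -0.0998, -0.0992]]
w 0.093 506 [[0.4269, 0.4397, 0.4537], [-0.1041, -0.1028, -0.0992]]
s 0.005 122 [[0.4045, 0.4276, 0.4702], [-0.1247, -0.093, -0.072]]
s 0.013 42 [[0.423, 0.4353, 0.4706], [-0.1127, -0.0938, -0.0724]]
s 0.021 42 [[0.4231, 0.4327, 0.4715], [-0.1156, -0.0945, -0.0714]]
s 0.029 24 [[0.4258, 0.4311, 0.4445], [-0.1098, -0.0953, -0.092]]
s 0.037 25 [[0.4255, 0.4316, 0.4445], [-0.1094, -0.0971, -0.0921]]
s 0.045 28 [[0.4266, 0.431, 0.4438], [-0.1111, -0.0994, -0.0922]]
s 0.053 27 [[0.4276, 0.433, 0.4489], [-0.114, -0.0978, -0.0928]]
s 0.061 26 [[0.427, 0.4342, 0.4469], [-0.1113, -0.098, -0.0917]]
s 0.069 32 [[0.4296, 0.4348, 0.4529], [-0.1142, -0.098, -0.0919]]
s 0.077 38 [[0.4293, 0.4368, 0.4553], [-0.111, -0.0997, -0.0932]]
s 0.085 16 [[0.4286, 0.4359, 0.4468], [-0.1069, -0.101, -0.0933]]
s 0.093 30 [[0.4259, 0.4345, 0.4514], [-0.1136, -0.1026, -0.0967]]
248 321 [ 0.4594 -0.1063  0.066 ] [186 183 171]
250 340 [ 0.4819 -0.1373 -0.001 ] [183 151 113]
210 275 [ 0.435  -0.0953  0.0327] [102 103  94]
200 290 [ 0.4446 -0.0937  0.0158] [73 72 67]
```

```bash
python3 - <<'E'
from h import *
from bench import r
f=load('w6');c=cloud(f)
for V in range(100,215,8): print(V,[ (c[180+int(V*.524),180+int(U*.524)]*1000).round(0).astype(int).tolist() for U in(175,190,215,230,250,270,285)])
g=r.grab_frame('wrist');o=r.get_obs();print(o['clock'],o['tcp_pos'],o['contact_force'])
E
```

```text
100 [[433, -103, 49], [438, -99, 62], [444, -96, 70], [448, -94, 74], [453, -94, 75], [459, -97, 67], [473, -123, -1]]
108 [[433, -105, 52], [438, -100, 64], [444, -96, 73], [448, -95, 78], [453, -96, 76], [458, -96, 75], [473, -126, 0]]
116 [[433, -106, 54], [438, -101, 67], [444, -97, 77], [448, -97, 78], [453, -97, 77], [458, -98, 77], [473, -129, 0]]
124 [[433, -109, 53], [438, -102, 70], [444, -98, 79], [448, -99, 79], [455, -110, 52], [458, -100, 76], [462, -100, 75]]
132 [[431, -136, -1], [438, -103, 73], [444, -101, 79], [450, -115, 46], [455, -111, 56], [459, -107, 66], [462, -103, 76]]
140 [[434, -99, 87], [438, -100, 86], [444, -100, 86], [447, -99, 87], [455, -114, 56], [459, -108, 68], [462, -105, 76]]
148 [[434, -100, 89], [438, -99, 91], [444, -100, 91], [447, -100, 91], [455, -116, 57], [459, -110, 69], [462, -107, 75]]
156 [[435, -100, 94], [438, -100, 93], [444, -100, 95], [447, -99, 95], [452, -104, 86], [459, -111, 71], [462, -109, 75]]
164 [[435, -100, 97], [438, -100, 98], [443, -100, 98], [447, -100, 98], [452, -104, 90], [459, -112, 73], [462, -111, 76]]
172 [[435, -99, 103], [438, -100, 103], [443, -99, 103], [447, -99, 103], [452, -104, 95], [459, -114, 75], [463, -115, 75]]
180 [[435, -100, 106], [438, -99, 107], [443, -100, 106], [446, -100, 105], [451, -104, 98], [459, -116, 75], [474, -156, 0]]
188 [[435, -100, 109], [438, -100, 109], [443, -100, 109], [446, -100, 109], [451, -104, 102], [459, -118, 75], [474, -160, 0]]
196 [[435, -100, 112], [438, -100, 112], [443, -99, 113], [446, -100, 112], [451, -103, 106], [468, -163, -1], [474, -164, -1]]
204 [[435, -99, 117], [438, -100, 115], [443, -100, 115], [446, -100, 114], [451, -104, 108], [468, -167, -1], [474, -167, 0]]
212 [[435, -99, 120], [438, -101, 116], [443, -101, 116], [446, -99, 120], [449, -97, 123], [453, -100, 119], [474, -171, 0]]
11.05 [ 0.43978825 -0.10936634  0.06593254] [-3.92035376  0.05031109 26.25748585]
```

```bash
python3 - <<'E'
from h import *
# tool pose at w1,w2,w4 from printed obs
P={'w1':([.48832331,.17749447,.21848148],None),'w2':([.5017,.1508,.1963],None),'w4':([.4655,-.3049,.0638],None),'w6':([.4415,-.1097,.0665],None)}
Rm={'w1':np.array([[.012,.918,.397],[1,-.01,-.008],[-.004,.397,-.918]]),
'w2':None,'w4':None,'w6':None}
def mk(x,z):
    z=np.array(z)/np.linalg.norm(z);y=np.cross(z,x);y/=np.linalg.norm(y);return np.stack([np.cross(y,z),y,z],1)
Rm['w2']=mk([.007,1,.01],[.425,.006,-.905]);Rm['w4']=mk([.013,1,.003],[.003,.003,-1]);Rm['w6']=mk([.013,1,.003],[.01,.003,-1])
for n in P:
    f=load(n);Q=(cloud(f)-P[n][0])@Rm[n]*1000
    d=f['depth'];k=(d>0)&(abs(Q[...,0])<14)&(abs(Q[...,1])<62)&(Q[...,2]>-55)&(Q[...,2]<30)
    q=Q[k]; print(n)
    for z0 in range(-50,30,6):
        m=abs(q[:,2]-z0)<3
        if m.sum()>3:
            h=np.histogram(q[m][:,1],bins=np.arange(-60,61,8))[0]; print(z0,h.tolist())
E
```

```text
w1
-50 [86, 481, 0, 0, 0, 0, 0, 0, 0, 0, 0, 0, 408, 110, 43]
-44 [84, 414, 0, 0, 0, 0, 0, 0, 0, 0, 0, 0, 375, 103, 41]
-38 [72, 373, 0, 0, 0, 0, 0, 0, 0, 0, 0, 0, 326, 88, 27]
-32 [18, 313, 0, 0, 0, 0, 0, 0, 0, 0, 0, 0, 274, 57, 3]
-26 [0, 87, 0, 0, 0, 0, 0, 0, 0, 0, 0, 0, 104, 0, 0]
w2
-50 [0, 0, 0, 0, 5, 367, 97, 0, 329, 136, 3, 0, 0, 0, 0]
-44 [0, 0, 0, 0, 60, 131, 76, 0, 106, 113, 42, 0, 0, 0, 0]
-38 [0, 0, 0, 0, 96, 124, 69, 0, 98, 116, 65, 0, 0, 0, 0]
-32 [0, 0, 0, 0, 87, 93, 60, 0, 85, 109, 66, 0, 0, 0, 0]
-26 [0, 0, 0, 0, 69, 100, 52, 0, 78, 93, 47, 0, 0, 0, 0]
-20 [0, 0, 0, 0, 29, 70, 75, 68, 176, 67, 16, 0, 0, 0, 0]
-14 [0, 0, 0, 0, 0, 0, 409, 300, 278, 0, 0, 0, 0, 0, 0]
-8 [0, 0, 0, 0, 0, 5, 164, 163, 120, 0, 0, 0, 0, 0, 0]
-2 [0, 0, 0, 0, 0, 9, 140, 142, 117, 3, 0, 0, 0, 0, 0]
4 [0, 0, 0, 0, 0, 5, 113, 138, 101, 9, 0, 0, 0, 0, 0]
10 [0, 0, 0, 0, 0, 3, 103, 120, 82, 7, 0, 0, 0, 0, 0]
16 [0, 0, 0, 0, 0, 5, 116, 197, 100, 9, 0, 0, 0, 0, 0]
22 [0, 0, 0, 0, 0, 3, 35, 44, 43, 9, 0, 0, 0, 0, 0]
28 [0, 0, 0, 0, 0, 1, 31, 29, 37, 7, 0, 0, 0, 0, 0]
w4
-50 [0, 0, 0, 3, 17, 398, 51, 
[... 813 characters left out ...]
 [0, 0, 0, 0, 0, 26, 105, 149, 74, 12, 0, 0, 0, 0, 0]
-38 [0, 0, 0, 0, 0, 59, 132, 133, 141, 21, 0, 0, 0, 0, 0]
-32 [0, 0, 0, 0, 0, 48, 119, 112, 117, 17, 0, 0, 0, 0, 0]
-26 [0, 0, 0, 0, 0, 47, 103, 94, 107, 18, 0, 0, 0, 0, 0]
-20 [0, 0, 0, 0, 0, 22, 87, 84, 80, 2, 0, 0, 0, 0, 0]
-14 [0, 0, 0, 0, 0, 0, 9, 158, 94, 4, 0, 0, 0, 0, 0]
-8 [0, 0, 0, 0, 0, 0, 0, 106, 34, 328, 185, 0, 0, 0, 0]
-2 [0, 0, 0, 0, 0, 0, 27, 79, 0, 108, 0, 0, 0, 0, 0]
4 [0, 0, 0, 0, 0, 0, 52, 50, 2, 90, 0, 0, 0, 0, 0]
10 [0, 0, 0, 0, 0, 0, 75, 21, 39, 82, 0, 0, 0, 0, 0]
16 [0, 0, 0, 0, 0, 0, 78, 10, 38, 34, 0, 0, 0, 0, 0]
22 [0, 0, 0, 0, 0, 0, 77, 0, 36, 5, 0, 0, 0, 0, 0]
28 [0, 0, 0, 0, 0, 2, 65, 0, 2, 0, 0, 0, 0, 0, 0]
```

The wrist depth shows the fingertips actually sit about 17 mm behind the reported TCP when shut (about 26 mm behind when open). The pads only closed over the top edge, so I must go about 35 mm deeper. First I raise slowly so that the leaning socket (about 11 degrees) can settle back.

Emit:
arm_command:
  rows:
    - {"fingers": -1,"x": 0,"y": 0,"z": -0.002,"ax": 0,"ay": 0,"az": 0}
    - {"fingers": -1,"x": 0,"y": 0,"z": -0.002,"ax": 0,"ay": 0,"az": 0}
    - {"fingers": -1,"x": 0,"y": 0,"z": -0.002,"ax": 0,"ay": 0,"az": 0}
    - {"fingers": -1,"x": 0,"y": 0,"z": -0.002,"ax": 0,"ay": 0,"az": 0}
    - {"fingers": -1,"x": 0,"y": 0,"z": -0.002,"ax": 0,"ay": 0,"az": 0}
    - {"fingers": -1,"x": 0,"y": 0,"z": -0.003,"ax": 0,"ay": 0,"az": 0}
    - {"fingers": -1,"x": 0,"y": 0,"z": -0.003,"ax": 0,"ay": 0,"az": 0}

```text
clock: 11.63
tcp_pos: [0.4371, -0.1089, 0.0797]
orientation: [-2.234, -2.207, -0.005]
contact_force: [0.4, 0.4, 0.1]
grip_width: 0.0002
gripper_force: 0.0
```

```bash
cat >> h.py <<'E'
def edges(f,x,y):
    c=cloud(f);k=(f['depth']>0)&(abs(c[...,0]-x)<.04)&(abs(c[...,1]-y)<.02);q=c[k]
    for z0 in (.03,.045,.06,.07,.078,.086):
        m=abs(q[:,2]-z0)<.004
        if m.sum()>5: print(z0,m.sum(),np.percentile(q[m],[3,50,97],axis=0)[:,:2].T.round(4).tolist())
E
python3 - <<'E'
from bench import r
from h import *
f=r.grab_frame('wrist');o=r.get_obs();delta(o,[.4355,-.106,.1]);edges(f,.44,-.1)
E
```

```text
tcp [ 0.4375 -0.109   0.0801] z [ 0.002  0.003 -1.   ] x [0.012 1.    0.003] w 0.0001 F [0.5 0.4 0.1] t 11.6833
tool delta mm [  3.   -2.  -19.9]
0.03 109 [[0.4241, 0.4364, 0.4482], [-0.1005, -0.0939, -0.0924]]
0.045 345 [[0.4253, 0.4362, 0.4473], [-0.1157, -0.1116, -0.0926]]
0.06 273 [[0.4248, 0.4364, 0.4482], [-0.115, -0.0961, -0.0924]]
0.07 255 [[0.4244, 0.4369, 0.4484], [-0.1105, -0.0949, -0.0924]]
0.078 927 [[0.4235, 0.4364, 0.4489], [-0.1114, -0.0999, -0.093]]
```

Emit:
arm_command:
  rows:
    - {"fingers": 1,"x": 0.0025,"y": -0.001,"z": -0.01,"ax": 0,"ay": 0,"az": 0}
    - {"fingers": 1,"x": 0,"y": 0,"z": 0,"ax": 0,"ay": 0,"az": 0}
    - {"fingers": 1,"x": 0,"y": 0,"z": 0,"ax": 0,"ay": 0,"az": 0}
    - {"fingers": 1,"x": 0,"y": 0,"z": 0,"ax": 0,"ay": 0,"az": 0}
    - {"fingers": 1,"x": 0,"y": 0,"z": 0,"ax": 0,"ay": 0,"az": 0}
    - {"fingers": 1,"x": 0,"y": 0,"z": 0,"ax": 0,"ay": 0,"az": 0}
    - {"fingers": 1,"x": 0,"y": 0,"z": 0,"ax": 0,"ay": 0,"az": 0}

```text
clock: 12.27
tcp_pos: [0.4361, -0.1064, 0.0893]
orientation: [-2.234, -2.206, -0.005]
contact_force: [-0.7, -0.6, -0.7]
grip_width: 0.0832
gripper_force: 0.0
```

Emit:
arm_command:
  rows:
    - {"fingers": 1,"x": 0,"y": 0,"z": 0.015,"ax": 0,"ay": 0,"az": 0}
    - {"fingers": 1,"x": 0,"y": 0,"z": 0.015,"ax": 0,"ay": 0,"az": 0}
    - {"fingers": 1,"x": 0,"y": 0,"z": 0.015,"ax": 0,"ay": 0,"az": 0}
    - {"fingers": 1,"x": 0,"y": 0,"z": 0.015,"ax": 0,"ay": 0,"az": 0}
    - {"fingers": 1,"x": 0,"y": 0,"z": 0,"ax": 0,"ay": 0,"az": 0}

```text
clock: 12.68
tcp_pos: [0.4347, -0.1061, 0.0275]
orientation: [-2.232, -2.205, -0.001]
contact_force: [0.7, -0.4, 0.3]
grip_width: 0.0855
gripper_force: 0.0
```

```bash
python3 - <<'E'
from bench import r
from h import *
f=r.grab_frame('wrist');o=r.get_obs();delta(o,[.4363,-.1065,.028]);topc(f,.436,-.106,.078)
M=R.from_rotvec(o['orientation']).as_matrix();Q=(cloud(f)-o['tcp_pos'])@M*1000
k=(f['depth']>0)&(abs(Q[...,0])<14)&(abs(Q[...,1])>30)&(abs(Q[...,1])<60)&(Q[...,2]<-15);print('open tips',np.percentile(Q[k][:,2],[98,100]))
E
```

```text
tcp [ 0.4352 -0.1063  0.0286] z [-0.001  0.003 -1.   ] x [0.013 1.    0.003] w 0.0856 F [-0.5  0.4  0.4] t 12.7333
tool delta mm [-0.2  1.1  0.6]
top 3266 [ 0.43647641 -0.10597701] [0.02781668 0.02797505] 0.07690178478622317
open tips [-29.17255374 -23.21060907]
```

Emit:
arm_command:
  rows:
    - {"fingers": -1,"x": 0,"y": 0.001,"z": 0,"ax": 0,"ay": 0,"az": 0}
    - {"fingers": -1,"x": 0,"y": 0,"z": 0,"ax": 0,"ay": 0,"az": 0}
    - {"fingers": -1,"x": 0,"y": 0,"z": 0,"ax": 0,"ay": 0,"az": 0}
    - {"fingers": -1,"x": 0,"y": 0,"z": 0,"ax": 0,"ay": 0,"az": 0}
    - {"fingers": -1,"x": 0,"y": 0,"z": 0,"ax": 0,"ay": 0,"az": 0}
    - {"fingers": -1,"x": 0,"y": 0,"z": 0,"ax": 0,"ay": 0,"az": 0}
    - {"fingers": -1,"x": 0,"y": 0,"z": 0,"ax": 0,"ay": 0,"az": 0}

```text
clock: 13.32
tcp_pos: [0.4377, -0.1062, 0.0302]
orientation: [-2.234, -2.207, -0.007]
contact_force: [-0.6, -0.2, 8.4]
grip_width: 0.0262
gripper_force: 78.0
```

Emit:
arm_command:
  rows:
    - {"fingers": -1,"x": 0,"y": 0,"z": -0.005,"ax": 0,"ay": 0,"az": 0}
    - {"fingers": -1,"x": 0,"y": 0,"z": -0.015,"ax": 0,"ay": 0,"az": 0}
    - {"fingers": -1,"x": 0,"y": 0,"z": -0.02,"ax": 0,"ay": 0,"az": 0}
    - {"fingers": -1,"x": 0,"y": 0,"z": -0.02,"ax": 0,"ay": 0,"az": 0}
    - {"fingers": -1,"x": 0,"y": 0,"z": -0.02,"ax": 0,"ay": 0,"az": 0}
    - {"fingers": -1,"x": 0,"y": 0,"z": 0,"ax": 0,"ay": 0,"az": 0}

```text
clock: 13.82
tcp_pos: [0.4391, -0.107, 0.1125]
orientation: [2.234, 2.206, 0.012]
contact_force: [0.6, 0.7, -2.5]
grip_width: 0.0263
gripper_force: 78.8
```

```bash
cat >> h.py <<'E'
def held(r):
    f=r.grab_frame('wrist');o=r.get_obs();M=R.from_rotvec(o['orientation']).as_matrix();Q=(cloud(f)-o['tcp_pos'])@M*1000
    q=Q[(f['depth']>0)&(abs(Q[...,0])<18)&(abs(Q[...,1])<15)&(Q[...,2]<60)]
    for z0 in range(-62,40,8):
        m=(abs(q[:,2]-z0)<4)&(abs(q[:,1])<4)&(q[:,0]>0); m2=abs(q[:,2]-z0)<4
        if m.sum()>3: print(z0,m2.sum(),np.percentile(q[m][:,0],95).round(1))
E
python3 - <<'E'
from bench import r
from h import *
o=r.get_obs();delta(o,[.462,-.258,.14]);held(r)
E
```

```text
tcp [ 0.4391 -0.107   0.1125] z [ 0.007  0.004 -1.   ] x [0.013 1.    0.004] w 0.0263 F [ 0.6  0.7 -2.5] t 13.8167
tool delta mm [-150.6   25.   -27.9]
-46 3163 13.4
-38 1147 13.5
-30 912 13.5
-22 684 13.4
-14 344 13.5
-6 282 13.5
2 224 13.3
10 246 13.2
18 193 13.4
26 138 13.3
```

Emit:
arm_command:
  rows:
    - {"fingers": -1,"x": 0,"y": 0,"z": -0.02,"ax": 0,"ay": 0,"az": 0}
    - {"fingers": -1,"x": -0.025,"y": 0.004,"z": 0,"ax": 0,"ay": 0,"az": 0}
    - {"fingers": -1,"x": -0.025,"y": 0.004,"z": 0,"ax": 0,"ay": 0,"az": 0}
    - {"fingers": -1,"x": -0.025,"y": 0.004,"z": 0,"ax": 0,"ay": 0,"az": 0}
    - {"fingers": -1,"x": -0.025,"y": 0.004,"z": 0,"ax": 0,"ay": 0,"az": 0}
    - {"fingers": -1,"x": -0.025,"y": 0.004,"z": 0,"ax": 0,"ay": 0,"az": 0}
    - {"fingers": -1,"x": -0.025,"y": 0.004,"z": 0,"ax": 0,"ay": 0,"az": 0}
    - {"fingers": -1,"x": 0,"y": 0,"z": 0,"ax": 0,"ay": 0,"az": 0}

```text
clock: 14.53
tcp_pos: [0.4587, -0.262, 0.1285]
orientation: [2.24, 2.201, 0.002]
contact_force: [0.3, -0.1, -1.2]
grip_width: 0.0265
gripper_force: 78.9
```

```bash
python3 - <<'E'
from bench import r
from h import *
o=r.get_obs();delta(o,[.463,-.256,.032])
E
```

```text
tcp [ 0.4587 -0.262   0.1285] z [ 0.002 -0.    -1.   ] x [ 0.018  1.    -0.   ] w 0.0265 F [ 0.3 -0.1 -1.2] t 14.5333
tool delta mm [ 6.1  4.  96.5]
```

Emit:
arm_command:
  rows:
    - {"fingers": -1,"x": 0.006,"y": 0.004,"z": 0,"ax": 0,"ay": 0,"az": 0}
    - {"fingers": -1,"x": 0,"y": 0,"z": 0.02,"ax": 0,"ay": 0,"az": 0}
    - {"fingers": -1,"x": 0,"y": 0,"z": 0.025,"ax": 0,"ay": 0,"az": 0}
    - {"fingers": -1,"x": 0,"y": 0,"z": 0.025,"ax": 0,"ay": 0,"az": 0}
    - {"fingers": -1,"x": 0,"y": 0,"z": 0.018,"ax": 0,"ay": 0,"az": 0}
    - {"fingers": -1,"x": 0,"y": 0,"z": 0.002,"ax": 0,"ay": 0,"az": 0}
    - {"fingers": -1,"x": 0,"y": 0,"z": 0.002,"ax": 0,"ay": 0,"az": 0}
    - {"fingers": -1,"x": 0,"y": 0,"z": 0,"ax": 0,"ay": 0,"az": 0}

```text
clock: 15.2
tcp_pos: [0.4638, -0.2498, 0.0372]
orientation: [-2.233, -2.207, -0.006]
contact_force: [-0.3, 0.2, -1.2]
grip_width: 0.0263
gripper_force: 79.0
```

```bash
python3 - <<'E'
from bench import r
from h import *
o=r.get_obs();delta(o,[.463,-.256,.032])
E
```

```text
tcp [ 0.4638 -0.2498  0.0372] z [ 0.001  0.004 -1.   ] x [0.012 1.    0.004] w 0.0263 F [-0.3  0.2 -1.2] t 15.2
tool delta mm [-6.2 -0.8  5.2]
```

Emit:
arm_command:
  rows:
    - {"fingers": -1,"x": -0.004,"y": 0,"z": 0.001,"ax": 0,"ay": 0,"az": 0}
    - {"fingers": -1,"x": 0,"y": 0,"z": 0.0015,"ax": 0,"ay": 0,"az": 0}
    - {"fingers": -1,"x": 0,"y": 0,"z": 0.0015,"ax": 0,"ay": 0,"az": 0}
    - {"fingers": -1,"x": 0,"y": 0,"z": 0,"ax": 0,"ay": 0,"az": 0}

```text
clock: 15.53
tcp_pos: [0.4637, -0.2547, 0.0334]
orientation: [-2.235, -2.207, -0.006]
contact_force: [-0.2, -0.7, -1.9]
grip_width: 0.0264
gripper_force: 79.0
```

Emit:
arm_command:
  rows:
    - {"fingers": -1,"x": 0,"y": 0,"z": 0.001,"ax": 0,"ay": 0,"az": 0}
    - {"fingers": -1,"x": 0,"y": 0,"z": 0.001,"ax": 0,"ay": 0,"az": 0}
    - {"fingers": -1,"x": 0,"y": 0,"z": 0,"ax": 0,"ay": 0,"az": 0}

```text
clock: 15.78
tcp_pos: [0.4638, -0.2548, 0.0318]
orientation: [-2.235, -2.207, -0.007]
contact_force: [-1.7, 1.5, 6.6]
grip_width: 0.0262
gripper_force: 80.5
```

Emit:
arm_command:
  rows:
    - {"fingers": 0.1,"x": 0,"y": 0,"z": 0,"ax": 0,"ay": 0,"az": 0}
    - {"fingers": 0.1,"x": 0,"y": 0,"z": 0,"ax": 0,"ay": 0,"az": 0}
    - {"fingers": 0.1,"x": 0,"y": 0,"z": 0,"ax": 0,"ay": 0,"az": 0}
    - {"fingers": 0.1,"x": 0,"y": 0,"z": 0,"ax": 0,"ay": 0,"az": 0}
    - {"fingers": 0.1,"x": 0,"y": 0,"z": -0.01,"ax": 0,"ay": 0,"az": 0}
    - {"fingers": 0.1,"x": 0,"y": 0,"z": -0.03,"ax": 0,"ay": 0,"az": 0}
    - {"fingers": 0.1,"x": 0,"y": 0,"z": -0.03,"ax": 0,"ay": 0,"az": 0}
    - {"fingers": 1,"x": 0,"y": 0,"z": -0.04,"ax": 0,"ay": 0,"az": 0}
    - {"fingers": 1,"x": 0,"y": 0,"z": -0.04,"ax": 0,"ay": 0,"az": 0}
    - {"fingers": 1,"x": 0,"y": 0,"z": -0.02,"ax": 0,"ay": 0,"az": 0}

```text
clock: 16.62
tcp_pos: [0.4644, -0.2567, 0.2059]
orientation: [2.234, 2.204, 0.009]
contact_force: [0.7, -1.1, 0.1]
grip_width: 0.0808
gripper_force: 0.0
```

```bash
python3 - <<'E'
from bench import r
from h import *
o=r.get_obs();delta(o,[.515,.196,.19])
f=r.grab_frame('wrist');topc(f,.464,-.255,.078,.022);topc(f,.466,-.305,.078,.022)
E
```

```text
tcp [ 0.4644 -0.2567  0.2059] z [ 0.007  0.002 -1.   ] x [0.014 1.    0.002] w 0.0808 F [ 0.7 -1.1  0.1] t 16.6167
tool delta mm [453.3  44.3  17. ]
top 523 [ 0.46230559 -0.25463554] [0.02705511 0.02783928] 0.07850521704347052
top 453 [ 0.46644426 -0.30596922] [0.02683309 0.02844928] 0.07802150898573301
```

Emit:
arm_command:
  rows:
    - {"fingers": 1,"x": 0.03,"y": 0.003,"z": 0,"ax": 0,"ay": 0,"az": 0}
    - {"fingers": 1,"x": 0.03,"y": 0.003,"z": 0,"ax": 0,"ay": 0,"az": 0}
    - {"fingers": 1,"x": 0.03,"y": 0.003,"z": 0,"ax": 0,"ay": 0,"az": 0}
    - {"fingers": 1,"x": 0.03,"y": 0.003,"z": 0,"ax": 0,"ay": 0,"az": 0}
    - {"fingers": 1,"x": 0.03,"y": 0.003,"z": 0,"ax": 0,"ay": 0,"az": 0}
    - {"fingers": 1,"x": 0.03,"y": 0.003,"z": 0,"ax": 0,"ay": 0,"az": 0}
    - {"fingers": 1,"x": 0.03,"y": 0.003,"z": 0,"ax": 0,"ay": 0,"az": 0}
    - {"fingers": 1,"x": 0.03,"y": 0.003,"z": 0,"ax": 0,"ay": 0,"az": 0}
    - {"fingers": 1,"x": 0.03,"y": 0.003,"z": 0,"ax": 0,"ay": 0,"az": 0}
    - {"fingers": 1,"x": 0.03,"y": 0.003,"z": 0,"ax": 0,"ay": 0,"az": 0}

```text
clock: 17.5
tcp_pos: [0.4967, 0.0457, 0.2025]
orientation: [-2.235, -2.206, -0.006]
contact_force: [0.2, -0.4, -0.7]
grip_width: 0.0855
gripper_force: 0.0
```

Emit:
arm_command:
  rows:
    - {"fingers": 1,"x": 0.025,"y": 0.003,"z": 0,"ax": 0,"ay": 0,"az": 0}
    - {"fingers": 1,"x": 0.025,"y": 0.003,"z": 0,"ax": 0,"ay": 0,"az": 0}
    - {"fingers": 1,"x": 0.02,"y": 0,"z": 0,"ax": -5,"ay": 0,"az": 0}
    - {"fingers": 1,"x": 0.02,"y": 0,"z": 0,"ax": -5,"ay": 0,"az": 0}
    - {"fingers": 1,"x": 0.02,"y": 0,"z": 0,"ax": -5,"ay": 0,"az": 0}
    - {"fingers": 1,"x": 0.02,"y": 0,"z": 0,"ax": -5,"ay": 0,"az": 0}
    - {"fingers": 1,"x": 0.02,"y": 0,"z": 0,"ax": -5,"ay": 0,"az": 0}
    - {"fingers": 1,"x": 0,"y": 0,"z": 0,"ax": 0,"ay": 0,"az": 0}

```text
clock: 18.17
tcp_pos: [0.5023, 0.1905, 0.2015]
orientation: [2.003, 1.984, 0.415]
contact_force: [-0.2, -0.3, -0.5]
grip_width: 0.0853
gripper_force: 0.0
```

```bash
python3 - <<'E'
from bench import r
from h import *
o=r.get_obs();delta(o,[.5222,.196,.1526])
f=r.grab_frame('wrist');c=cloud(f)
for y in (.196,.242):
    k=(f['depth']>0)&(abs(c[...,0]-.5315)<.03)&(abs(c[...,1]-y)<.02)
    n=np.array([-.423,0,.906]);h=(c[k]-[.5645,y,.062])@n; q=c[k][abs(h-.078)<.004]
    print(y,len(q),(q.max(0)+q.min(0))/2,np.ptp(q,axis=0))
E
```

```text
tcp [0.5023 0.1905 0.2015] z [ 0.401 -0.004 -0.916] x [ 0.009  1.    -0.   ] w 0.0853 F [-0.2 -0.3 -0.5] t 18.1667
tool delta mm [ 5.7 -1.5 52.7]
0.196 649 [0.53099262 0.19581683 0.13014274] [0.02475259 0.02764336 0.01488208]
0.242 627 [0.53167571 0.24148276 0.13023049] [0.02504268 0.02787843 0.01466805]
```

Emit:
arm_command:
  rows:
    - {"fingers": 1,"x": 0.0055,"y": -0.0035,"z": 0,"ax": -1.4,"ay": 0,"az": 0}
    - {"fingers": 1,"x": 0,"y": 0,"z": 0.017,"ax": 0,"ay": 0,"az": 0}
    - {"fingers": 1,"x": 0,"y": 0,"z": 0.017,"ax": 0,"ay": 0,"az": 0}
    - {"fingers": 1,"x": 0,"y": 0,"z": 0.017,"ax": 0,"ay": 0,"az": 0}
    - {"fingers": 1,"x": 0,"y": 0,"z": 0,"ax": 0,"ay": 0,"az": 0}

```text
clock: 18.63
tcp_pos: [0.5241, 0.1898, 0.153]
orientation: [1.995, 1.962, 0.428]
contact_force: [-0.9, -0.2, -0.4]
grip_width: 0.0854
gripper_force: 0.0
```

```bash
python3 - <<'E'
from bench import r
from h import *
o=r.get_obs();delta(o,[.5508,.196,.0885])
E
```

```text
tcp [0.5241 0.1898 0.153 ] z [ 0.42  -0.011 -0.907] x [ 0.018  1.    -0.004] w 0.0854 F [-0.9 -0.2 -0.4] t 18.6333
tool delta mm [ 7.  -3.  69.7]
```

Emit:
arm_command:
  rows:
    - {"fingers": 1,"x": 0.006,"y": -0.0025,"z": 0,"ax": 0,"ay": 0.6,"az": 0}
    - {"fingers": 1,"x": 0,"y": 0,"z": 0.014,"ax": 0,"ay": 0,"az": 0}
    - {"fingers": 1,"x": 0,"y": 0,"z": 0.014,"ax": 0,"ay": 0,"az": 0}
    - {"fingers": 1,"x": 0,"y": 0,"z": 0.014,"ax": 0,"ay": 0,"az": 0}
    - {"fingers": 1,"x": 0,"y": 0,"z": 0.014,"ax": 0,"ay": 0,"az": 0}
    - {"fingers": 1,"x": 0,"y": 0,"z": 0.013,"ax": 0,"ay": 0,"az": 0}
    - {"fingers": 1,"x": 0,"y": 0,"z": 0,"ax": 0,"ay": 0,"az": 0}

```text
clock: 19.22
tcp_pos: [0.5509, 0.198, 0.0907]
orientation: [1.995, 1.97, 0.444]
contact_force: [-0.0, -0.3, -0.2]
grip_width: 0.0856
gripper_force: 0.0
```

```bash
python3 - <<'E'
from bench import r
from h import *
o=r.get_obs();delta(o,[.5508,.196,.0885]);held(r)
E
```

```text
tcp [0.5509 0.198  0.0907] z [ 0.422  0.002 -0.907] x [0.011 1.    0.008] w 0.0856 F [-0.  -0.3 -0.2] t 19.2167
tool delta mm [-2.1 -1.   2. ]
-46 2180 11.3
-38 1120 11.7
-30 878 11.5
-22 688 11.5
-14 439 11.5
-6 306 11.4
2 259 11.3
10 151 10.5
```

Emit:
arm_command:
  rows:
    - {"fingers": 1,"x": -0.002,"y": -0.001,"z": 0.002,"ax": 0,"ay": 0,"az": 0}
    - {"fingers": -1,"x": 0,"y": 0,"z": 0,"ax": 0,"ay": 0,"az": 0}
    - {"fingers": -1,"x": 0,"y": 0,"z": 0,"ax": 0,"ay": 0,"az": 0}
    - {"fingers": -1,"x": 0,"y": 0,"z": 0,"ax": 0,"ay": 0,"az": 0}
    - {"fingers": -1,"x": 0,"y": 0,"z": 0,"ax": 0,"ay": 0,"az": 0}
    - {"fingers": -1,"x": 0,"y": 0,"z": 0,"ax": 0,"ay": 0,"az": 0}
    - {"fingers": -1,"x": 0,"y": 0,"z": 0,"ax": 0,"ay": 0,"az": 0}
    - {"fingers": -1,"x": 0,"y": 0,"z": 0,"ax": 0,"ay": 0,"az": 0}

```text
clock: 19.93
tcp_pos: [0.5521, 0.1973, 0.0904]
orientation: [1.994, 1.969, 0.451]
contact_force: [-0.9, -0.6, 8.5]
grip_width: 0.0262
gripper_force: 77.6
```

Emit:
arm_command:
  rows:
    - {"fingers": -1,"x": 0,"y": 0,"z": -0.006,"ax": 0,"ay": 0,"az": 0}
    - {"fingers": -1,"x": 0,"y": 0,"z": -0.006,"ax": 0,"ay": 0,"az": 0}
    - {"fingers": -1,"x": 0,"y": 0,"z": -0.01,"ax": 0,"ay": 0,"az": 0}
    - {"fingers": -1,"x": 0,"y": 0,"z": -0.015,"ax": 0,"ay": 0,"az": 0}
    - {"fingers": -1,"x": 0,"y": 0,"z": -0.02,"ax": 0,"ay": 0,"az": 0}
    - {"fingers": -1,"x": 0,"y": 0,"z": -0.025,"ax": 0,"ay": 0,"az": 0}
    - {"fingers": -1,"x": 0,"y": 0,"z": -0.025,"ax": 0,"ay": 0,"az": 0}
    - {"fingers": -1,"x": 0,"y": 0,"z": 0,"ax": 0,"ay": 0,"az": 0}

```text
clock: 20.6
tcp_pos: [0.5049, 0.1968, 0.1888]
orientation: [1.996, 1.97, 0.452]
contact_force: [0.7, -0.0, -0.7]
grip_width: 0.0262
gripper_force: 81.8
```

```bash
python3 - <<'E'
from bench import r
from h import *
o=r.get_obs();delta(o,[.462,-.206,.2]);held(r)
E
```

```text
tcp [0.5049 0.1968 0.1888] z [ 0.424  0.007 -0.906] x [0.01  1.    0.013] w 0.0262 F [ 0.7 -0.  -0.7] t 20.6
tool delta mm [-403.1  -28.3  -31.3]
-46 2804 12.5
-38 1178 12.8
-30 930 12.7
-22 731 12.6
-14 381 12.3
-6 281 12.3
2 188 12.1
10 273 12.0
18 189 11.9
26 166 11.9
34 12 11.4
```

Emit:
arm_command:
  rows:
    - {"fingers": -1,"x": -0.02,"y": 0,"z": 0,"ax": 5,"ay": 0,"az": 0}
    - {"fingers": -1,"x": -0.02,"y": 0,"z": 0,"ax": 5,"ay": 0,"az": 0}
    - {"fingers": -1,"x": -0.02,"y": 0,"z": 0,"ax": 5,"ay": 0,"az": 0}
    - {"fingers": -1,"x": -0.02,"y": 0,"z": 0,"ax": 5,"ay": 0,"az": 0}
    - {"fingers": -1,"x": -0.02,"y": 0,"z": 0,"ax": 5,"ay": 0,"az": 0}
    - {"fingers": -1,"x": -0.025,"y": -0.004,"z": 0,"ax": 0,"ay": 0,"az": 0}
    - {"fingers": -1,"x": -0.025,"y": -0.004,"z": 0,"ax": 0,"ay": 0,"az": 0}
    - {"fingers": -1,"x": -0.025,"y": -0.004,"z": 0,"ax": 0,"ay": 0,"az": 0}
    - {"fingers": -1,"x": -0.025,"y": -0.004,"z": 0,"ax": 0,"ay": 0,"az": 0}
    - {"fingers": -1,"x": -0.025,"y": -0.004,"z": 0,"ax": 0,"ay": 0,"az": 0}

```text
clock: 21.48
tcp_pos: [0.482, -0.0239, 0.1827]
orientation: [2.222, 2.191, 0.038]
contact_force: [0.7, 0.3, -0.9]
grip_width: 0.0261
gripper_force: 82.0
```

Emit:
arm_command:
  rows:
    - {"fingers": -1,"x": -0.025,"y": -0.003,"z": 0,"ax": 0,"ay": 0,"az": 0}
    - {"fingers": -1,"x": -0.025,"y": -0.003,"z": 0,"ax": 0,"ay": 0,"az": 0}
    - {"fingers": -1,"x": -0.025,"y": -0.003,"z": 0,"ax": 0,"ay": 0,"az": 0}
    - {"fingers": -1,"x": -0.025,"y": -0.003,"z": 0,"ax": 0,"ay": 0,"az": 0}
    - {"fingers": -1,"x": -0.025,"y": -0.003,"z": 0,"ax": 0,"ay": 0,"az": 0}
    - {"fingers": -1,"x": -0.025,"y": 0,"z": 0,"ax": 0,"ay": 0,"az": 0}
    - {"fingers": -1,"x": -0.01,"y": 0,"z": 0,"ax": 0,"ay": 0,"az": 0}
    - {"fingers": -1,"x": 0,"y": 0,"z": 0,"ax": 0,"ay": 0,"az": 0}

```text
clock: 22.15
tcp_pos: [0.4646, -0.1853, 0.182]
orientation: [2.226, 2.185, 0.038]
contact_force: [-1.1, -1.4, -2.3]
grip_width: 0.0263
gripper_force: 82.0
```

```bash
python3 - <<'E'
from bench import r
from h import *
o=r.get_obs();delta(o,[.462,-.207,.032])
E
```

```text
tcp [ 0.4646 -0.1853  0.182 ] z [ 0.033  0.001 -0.999] x [0.019 1.    0.002] w 0.0263 F [-1.1 -1.4 -2.3] t 22.15
tool delta mm [-22.   -7.2 149.8]
```

Emit:
arm_command:
  rows:
    - {"fingers": -1,"x": -0.013,"y": -0.002,"z": 0,"ax": 1.9,"ay": 0,"az": 0}
    - {"fingers": -1,"x": -0.013,"y": 0,"z": 0,"ax": 0,"ay": 0,"az": 0}
    - {"fingers": -1,"x": 0,"y": 0,"z": 0.025,"ax": 0,"ay": 0,"az": 0}
    - {"fingers": -1,"x": 0,"y": 0,"z": 0.025,"ax": 0,"ay": 0,"az": 0}
    - {"fingers": -1,"x": 0,"y": 0,"z": 0.025,"ax": 0,"ay": 0,"az": 0}
    - {"fingers": -1,"x": 0,"y": 0,"z": 0.025,"ax": 0,"ay": 0,"az": 0}
    - {"fingers": -1,"x": 0,"y": 0,"z": 0.025,"ax": 0,"ay": 0,"az": 0}
    - {"fingers": -1,"x": 0,"y": 0,"z": 0,"ax": 0,"ay": 0,"az": 0}

```text
clock: 22.82
tcp_pos: [0.4603, -0.2052, 0.0532]
orientation: [-2.229, -2.201, 0.002]
contact_force: [-0.6, -0.2, -2.2]
grip_width: 0.0259
gripper_force: 81.8
```

```bash
python3 - <<'E'
from bench import r
from h import *
o=r.get_obs();delta(o,[.462,-.207,.032])
f=r.grab_frame('wrist');c=cloud(f)
k=(f['depth']>0)&(abs(c[...,0]-.46)<.01)&(c[...,2]>.015)&(c[...,2]<.028)&(c[...,1]>-.2)&(c[...,1]<-.15);print('end rim y',np.percentile(c[k][:,1],[2,50,98]))
E
```

```text
tcp [ 0.4603 -0.2052  0.0532] z [-0.007  0.006 -1.   ] x [0.012 1.    0.006] w 0.0259 F [-0.6 -0.2 -2.2] t 22.8167
tool delta mm [-1.9  1.9 21.2]
end rim y [-0.19652684 -0.18151906 -0.17837327]
```

Emit:
arm_command:
  rows:
    - {"fingers": -1,"x": -0.002,"y": 0.001,"z": 0.008,"ax": 0.3,"ay": -0.3,"az": 0}
    - {"fingers": -1,"x": 0,"y": 0,"z": 0.007,"ax": 0,"ay": 0,"az": 0}
    - {"fingers": -1,"x": 0,"y": 0,"z": 0.002,"ax": 0,"ay": 0,"az": 0}
    - {"fingers": -1,"x": 0,"y": 0,"z": 0,"ax": 0,"ay": 0,"az": 0}

```text
clock: 23.2
tcp_pos: [0.4647, -0.2096, 0.041]
orientation: [-2.235, -2.206, 0.006]
contact_force: [-0.4, -0.7, -0.9]
grip_width: 0.026
gripper_force: 81.8
```

Emit:
arm_command:
  rows:
    - {"fingers": -1,"x": 0,"y": 0,"z": 0.003,"ax": 0,"ay": 0,"az": 0}
    - {"fingers": -1,"x": 0,"y": 0,"z": 0.002,"ax": 0,"ay": 0,"az": 0}
    - {"fingers": -1,"x": 0,"y": 0,"z": 0,"ax": 0,"ay": 0,"az": 0}

```text
clock: 23.45
tcp_pos: [0.4644, -0.2097, 0.0358]
orientation: [-2.236, -2.205, 0.006]
contact_force: [0.5, 0.5, -1.4]
grip_width: 0.0265
gripper_force: 81.8
```

Emit:
arm_command:
  rows:
    - {"fingers": -1,"x": 0,"y": 0,"z": 0.0015,"ax": 0,"ay": 0,"az": 0}
    - {"fingers": -1,"x": 0,"y": 0,"z": 0.001,"ax": 0,"ay": 0,"az": 0}
    - {"fingers": -1,"x": 0,"y": 0,"z": 0,"ax": 0,"ay": 0,"az": 0}

```text
clock: 23.7
tcp_pos: [0.4647, -0.2101, 0.034]
orientation: [-2.236, -2.205, 0.006]
contact_force: [-1.0, 0.4, 6.6]
grip_width: 0.0263
gripper_force: 82.4
```

Contact with the floor: release and rise.

Emit:
arm_command:
  rows:
    - {"fingers": 0.1,"x": 0,"y": 0,"z": 0,"ax": 0,"ay": 0,"az": 0}
    - {"fingers": 0.1,"x": 0,"y": 0,"z": 0,"ax": 0,"ay": 0,"az": 0}
    - {"fingers": 0.1,"x": 0,"y": 0,"z": 0,"ax": 0,"ay": 0,"az": 0}
    - {"fingers": 0.1,"x": 0,"y": 0,"z": 0,"ax": 0,"ay": 0,"az": 0}
    - {"fingers": 0.1,"x": 0,"y": 0,"z": -0.01,"ax": 0,"ay": 0,"az": 0}
    - {"fingers": 0.1,"x": 0,"y": 0,"z": -0.03,"ax": 0,"ay": 0,"az": 0}
    - {"fingers": 0.1,"x": 0,"y": 0,"z": -0.03,"ax": 0,"ay": 0,"az": 0}
    - {"fingers": 0.1,"x": 0,"y": 0,"z": -0.04,"ax": 0,"ay": 0,"az": 0}
    - {"fingers": 0.1,"x": 0,"y": 0,"z": -0.04,"ax": 0,"ay": 0,"az": 0}
    - {"fingers": 0.1,"x": 0,"y": 0,"z": -0.03,"ax": 0,"ay": 0,"az": 0}

```text
clock: 24.53
tcp_pos: [0.4653, -0.2103, 0.2168]
orientation: [2.237, 2.204, -0.005]
contact_force: [-0.5, -0.0, 0.7]
grip_width: 0.0468
gripper_force: 0.0
```

Emit:
arm_command:
  rows:
    - {"fingers": 0.1,"x": 0.03,"y": 0,"z": -0.02,"ax": 0,"ay": 0,"az": 0}
    - {"fingers": 0.1,"x": 0.03,"y": 0,"z": -0.02,"ax": 0,"ay": 0,"az": 0}
    - {"fingers": 0.1,"x": 0.03,"y": 0,"z": 0,"ax": 0,"ay": 0,"az": 0}
    - {"fingers": 0.1,"x": 0,"y": 0,"z": 0,"ax": 0,"ay": 0,"az": 0}

```text
clock: 24.87
tcp_pos: [0.4675, -0.1137, 0.2546]
orientation: [-2.227, -2.213, 0.0]
contact_force: [0.5, 1.6, -0.7]
grip_width: 0.0471
gripper_force: 0.0
```

```bash
python3 - <<'E'
from bench import r
from h import *
f=r.grab_frame('top');g=r.grab_frame('scene');o=r.get_obs();delta(o,[.5,.1,.2])
im=np.vstack([cv2.resize(f['frame'][140:270,170:370],(800,520)[:1]+(300,) if 0 else (460,300)),cv2.resize(g['frame'][165:330,85:385],(460,253))])
cv2.imwrite('pics/end.png',cv2.resize(im,None,fx=1.08,fy=1.08)[:,:,::-1])
for y,x in((-.305,.466),(-.255,.462),(-.21,.4647)): topc(f,x,y,.078,.02)
E
```

```text
tcp [ 0.4664 -0.1183  0.2537] z [-0.003 -0.001 -1.   ] x [ 0.011  1.    -0.001] w 0.0469 F [-1.  -1.   0.1] t 24.9667
tool delta mm [218.7  31.4  53.3]
top 36 [ 0.46420205 -0.3066339 ] [0.0307986  0.02650637] 0.07672642119574957
top 42 [ 0.45886637 -0.25569458] [0.03219025 0.02784211] 0.0767117481550923
top 43 [ 0.4648628  -0.21333257] [0.03269726 0.02677933] 0.07764109132883878
```

View pics/end.png

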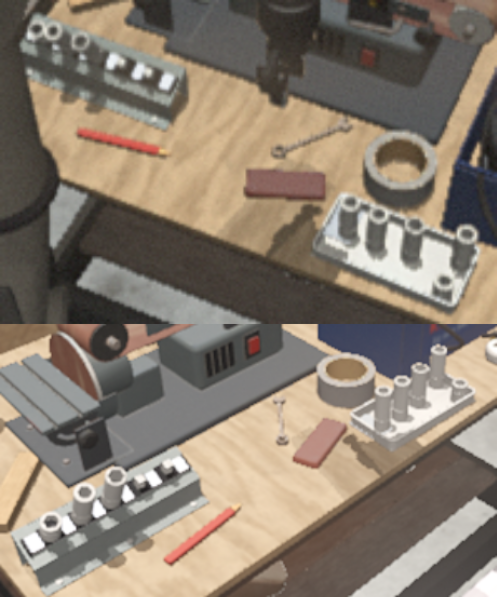

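The tray now holds four upright deep sockets (upper view: 347, 377, 412 and 465) plus the short one at (443,287). The rack keeps its short and two deep ones, and everything else is in place. I hand in.

```bash
python3 -c "
from bench import r
print(r.hand_in())"
```

```text
the job is handed in; nothing more can be done
None
```

I handed in the tray with exactly four deep sockets standing in it at about 25 s: the one already there, the loose one and two off the rack. My first try at the loose socket missed: the shut fingertips pushed on its mouth (43 N at the wrist) and tilted it until I backed off, so I can't rule out a mark against the 40 N pressing limit.

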